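Load the seal stones in the gang clamp and lock it with the jam nut

TASK

Lay every stone blank in the clamp for carving: slide each one lengthwise into a lane of its own, fully home against the inner end. Only when all are in, turn the square-headed screw clockwise until the brass keeper bar sits fully down on the lane walls; then, last, run the red jam nut down the screw hard against the bridge to lock the setting, leaving the screw as set. Leave the bottle, the porcelain jar and the cork block alone.

Things in the scene. Friction and masses are not known exactly. Their poses are not given: they have to be found in the camera images.
- clamp: Gang clamp fixed to the bench, origin on the bench surface, z up. Steel base plate 8 mm thick (x -107 to 107, y -160 to 60 mm) with three open-topped parallel lanes along y between four blue walls (8 mm thick, tops 45 mm above the bench). Lane centres x = -46.5, 0, 46.5 mm. A stone slides in along +y on the plate, under the keeper bar.
- mouth (a point): Middle lane's mouth at base plate level (clamp x 0, y -53, z 8 mm), axes as the clamp. All lanes are 38.5 mm wide, 105 mm deep (closed inner ends at clamp y = +52), wall noses rounded; the bare plate before the mouths (to y -160) is a landing apron. A stone fully home touches the inner end: its middle at clamp y = -8 mm, its tail 15 mm out of the mouth.
- bridge_top (a point): Centre of the top face of the aluminium bridge (206 x 30 x 16 mm, along the clamp's x) over the lanes, where the screw passes through: clamp x 0, y +22, z 83 mm. Its two posts stand outside the lanes, at x +-85 to 103 mm.
- bar_under (a point): Middle of the underside of the brass keeper bar (156 x 48 x 12 mm, along the clamp's x) that hangs under the bridge at clamp y = +22 mm. It starts 5 to 8 mm up; fully down it sits on the lane walls, 45 mm above the bench, 1 mm over the stones.
- clamp_screw (a joint): Angle of the upright clamping screw (rad). 0 = keeper bar fully down on the lane walls (dead stop). Grows anticlockwise seen from above, which raises bar and screw 12 mm per turn (coarse thread). Stays where left; about 0.08 N m to turn.
- screw_head (a point): Centre of the top face of the screw's square steel head (20 x 20 mm, 26 mm tall, red line on top), on the axis at clamp x = 0, y = +22 mm; z up, x and y axes square to the head's flats, turning and rising with the screw. 143 mm above the bench when the bar is down. The shank below, 20 mm thick, passes through the nut and the bridge.
- jam_nut (a joint): Angle of the jam nut (rad). 0 = hard against the bridge top (dead stop), locked. Grows anticlockwise seen from above, which raises the nut 12 mm per turn. Starts 2.5 to 4 rad up. Does not turn or rise when the screw is turned; stays where left; about 0.08 N m to turn.
- nut_top (a point): Centre of the top face of the red hexagonal jam nut (44 mm across flats, 51 mm across corners, 22 mm tall) on the screw, between its head and the bridge; z up, x axis square to one pair of flats (other pairs at 60 and 120 degrees), turning with the nut. 105 mm above the bench when locked. The screw head stands up to 48 mm above it.
- bottle: Clear water bottle with a blue cap, 68 mm thick, 190 mm tall; origin centre of its underside. Bystander.
- paste_jar: Round lidded porcelain jar, white with a blue lid, 78 mm across, 42 mm tall; origin centre of its underside. Bystander.
- wood_block: Speckled cork sanding block, 120 x 80 x 28 mm; origin centre of its underside. Bystander.
- stoneA_mid (a point): Centre of the brick-red stone blank with two dark veins: a square bar 36 x 36 x 120 mm, about 0.4 kg, lying on the bench on a long side; its y axis runs along its length. May be absent.
- stoneB_mid (a point): Centre of the grey-green stone blank with two dark veins: a square bar 36 x 36 x 120 mm, about 0.4 kg, lying on the bench on a long side; its y axis runs along its length. May be absent.
- stoneC_mid (a point): Centre of the honey-yellow stone blank with two dark veins: a square bar 36 x 36 x 120 mm, about 0.4 kg, lying on the bench on a long side; its y axis runs along its length. May be absent.
Things that resemble listed ones, but are neither listed nor needed, are in the scene too. Of the things like the part that bears stoneA_mid, leave any that is orange or purple; of the rest the smaller one is meant.

How it is judged:
By the outcome, as a careful person would: the job done as asked, in the order asked, and still so for the second after the job is handed in, with the robot touching nothing.
Of stoneA, stoneB, stoneC only 2 to 3 are there at a start; the rules pass over those that are not, and their reading is None.
At some moment in a run one of stoneA, stoneB, stoneC may be knocked a few centimetres aside while the robot is not near it.
Once in a run the grip may slacken for a moment while it holds something.
It also fails if it takes over 210 s, if anything falls off the work surface, if the arm or the gripper's body presses on something with over 40 N, if the wrist force passes 120 N, or if a joint passes its speed limit or range.

ROBOT

A 7-joint arm with a two-finger parallel gripper is mounted at the origin on the work surface. World frame = base frame: x ahead of the robot, y to its left, z up, the work surface at z = 0. Lengths are in m, angles in rad, forces in N, time in s.
With the tool pointing down it reaches from about 0.4 to 0.85 m from the base axis. Payload 4.5 kg.
Tool frame: the origin (TCP) lies on the mounting face of the last link; the fingertips stand 166 mm ahead of it and the grasp point (between the pads) lies 147 mm ahead of it; z points along the fingers, y is the line along which they close (so a half turn about z gives the same grasp; the last joint's range is limited). The gripper opens to 88 mm and grips with 3 to 60 N. Pads are 18 mm wide; open, the fingers measure 123 mm over their backs; the gripper's body (75 mm by 187 mm) begins 45 mm behind the grasp point.
Start: joints at [-1.098, 0.689, -0.195, 1.565, 0.157, 0.902, -0.215], TCP at [0.266, 0.566, 0.405] pointing down, gripper open.
Joint ranges: [-3.01, 3.01], [-0.46, 2.08], [-1.47, 1.51], [0.13, 2.56], [-1, 4.14], [0.04, 2.09], [-2.66, 2.66]. Speed limits (rad/s): [2.57, 2.57, 3.14, 3.14, 3.14, 3.14, 3.14].

INTERFACE

Orientations are given as a unit quaternion [w, x, y, z].
In Python, from station import ctrl gives the robot as it stands. The module is installed in compiled form; this text tells all that it offers.
- The arm moves only by the tool play_rows, never from a script. Its argument "steps" is a list of rows, each an object of numbers: "x", "y", "z": the shift along the tool's x, y, z in mm; "yaw": the turn about the tool's z in rad. A call has 1 to 5 rows; each row is the pose to reach, as a shift and turn from the pose commanded when the call began, along the tool's axes at that moment; what a row does not reach only later rows make up. A row lasts 1/10 s, in which the tool goes at most 50 mm and 8.59 degrees, less where a joint would pass 70% of its speed; a pose out of reach is approached as far as the arm can. A call with a gripper value outside its range is refused whole. "claw" is the finger opening in mm, from 0 to 88.1, set as the call begins (left out, the last holds). The fingers move at their own pace and stop on an object; "squeeze" is the grip in N (left out, the last holds). Time passes only in rows, so rows that repeat a pose let the fingers close. It gives the time, the measured TCP pose, the force, the opening and the grip force at its end, in the units of the state.
- ctrl.read_state(): the state, without advancing time (a new reading comes with each control period).
- ctrl.snapshot(name): name is "scene" or "top"; returns a dict with "frame" (420x560x3 uint8, blue, green, red), "depth" (420x560 float32, m along the optical axis (not along the pixel's ray), 0 where there is no reading), "camera_matrix" (3x3 intrinsics, pixels), "dist_coeffs" ([k1, k2, p1, p2, k3] as OpenCV has them; the pictures are not rectified), "world_to_cam" (4x4, takes a point from world to camera coordinates). Camera axes: x right, y up, looking along -z (the intrinsics and any distortion apply to the point x, -y, -z); pixel columns grow to the right and rows downward; lengths in m; the calibration is good to about 2 mm. A picture is of the moment at which its call begins.
- ctrl.hand_in(): hands the job in; it is judged then, once.
The state is a dict: "time": time; "joint_positions": joint angles; "dq": joint speeds; "tau": joint torques, N m; "tcp_pos": TCP position; "orientation": TCP orientation; "ft_force": force on the tool from outside, world axes, zero at the start; "wrist_torque": the same for the moment, N m; "opening": finger opening in m; "grasp_force": force on a finger pad.
Only numpy, scipy, OpenCV 4.12 (cv2) and the standard library are available. Lean on these libraries where they do the work, as an engineer would, in place of code of your own. Each camera call takes 0.05 s, during which the arm holds its last target. There are 200 camera calls.

## Working session

There is one attempt and no reset: what is moved stays moved. The work goes in short steps, Python scripts to look and compute and a tool call to move; the robot and the scene stay as the last step left them, time stands still between calls to the robot, and variables do not carry over. Pictures are saved under pics/ and viewed, at most 14 in all, crops included, and the job is handed in when it is done.

Besides the shell and the picture viewer there is one more tool, called after "Emit:" by a JSON object that holds its "op" and its "data". play_rows: Moves the arm, as the interface text tells. Its arguments: {"type":"object","properties":{"steps":{"type":"array","items":{"type":"object","properties":{"x":{"type":"number"},"y":{"type":"number"},"z":{"type":"number"},"yaw":{"type":"number"}}}},"claw":{"type":"number"},"squeeze":{"type":"number"}},"required":["steps"]}

```bash
mkdir -p pics; cat > h.py <<'E'
import numpy as np, cv2
from station import ctrl
def snap(n, f=None):
    s=ctrl.snapshot(n)
    if f: cv2.imwrite('pics/'+f,s['frame'])
    return s
def cam(s):
    M=np.array(s['world_to_cam']); return np.array(s['camera_matrix']),np.array(s['dist_coeffs']),M
def ray(s,uv):
    K,d,M=cam(s); p=cv2.undistortPoints(np.array(uv,float).reshape(-1,1,2),K,d).reshape(-1,2)
    R=M[:3,:3]; o=-R.T@M[:3,3]
    v=np.c_[p[:,0],-p[:,1],-np.ones(len(p))]@R
    return o,v
def onplane(s,uv,z):
    o,v=ray(s,uv); return o+v*((z-o[2])/v[:,2])[:,None]
def bydepth(s,uv):
    o,v=ray(s,uv); uv=np.array(uv).reshape(-1,2).astype(int)
    return o+v*s['depth'][uv[:,1],uv[:,0]][:,None]
def proj(s,P):
    K,d,M=cam(s); c=np.atleast_2d(P)@M[:3,:3].T+M[:3,3]
    return cv2.projectPoints((c*[1,-1,-1]).reshape(-1,1,3),np.zeros(3),np.zeros(3),K,d)[0].reshape(-1,2)
def st():
    s=ctrl.read_state(); print('t',s['time'],'p',np.round(s['tcp_pos'],4),'q',np.round(s['orientation'],4),'j',np.round(s['joint_positions'],3),'f',np.round(s['ft_force'],1),'tq',np.round(s['wrist_torque'],2),'op',s['opening'],s['grasp_force']); return s
E
python3 - <<'E'
from h import *
a=snap('scene','s0.png');b=snap('top','t0.png');st()
for s in(a,b):
    o,v=ray(s,[[280,210]]);print(o,v)
E
```

```text
t 0.1 p [0.2654 0.5655 0.404 ] q [-1.000e-04  2.176e-01  9.760e-01 -8.000e-04] j [-1.098  0.69  -0.195  1.566  0.157  0.902 -0.215] f [-0.8 -0.8 -0.4] tq [-0.04  0.05  0.05] op 0.08809374427664345 0.0
[1.11660522 0.79352039 0.94572533] [[-0.45240916 -0.65346414 -0.60706016]]
[ 0.41912269 -0.05330421  1.25378251] [[ 0.06580862 -0.00974374 -0.99809326]]
```

View pics/s0.png

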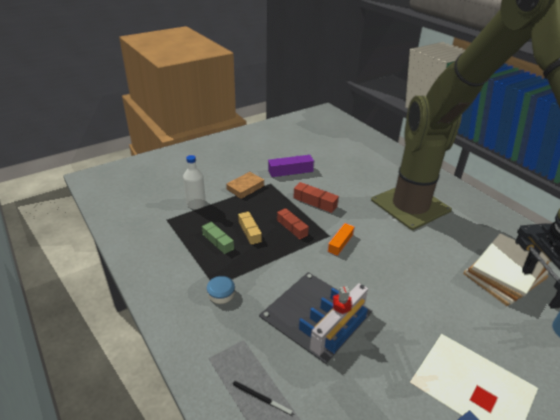

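View pics/t0.png

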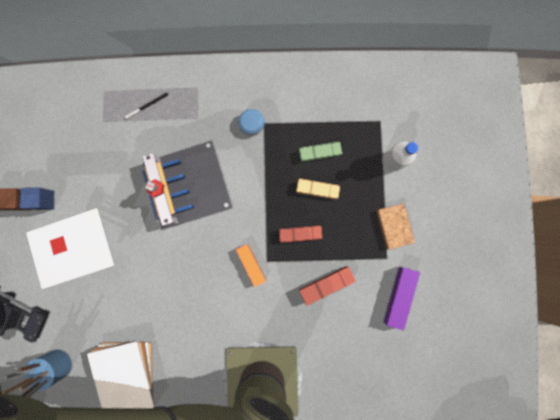

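The scene picture shows the clamp at (320,310), the mat with green, yellow and red blanks at (217,237), (250,228) and (292,222), a bigger red decoy at (316,196), orange and purple decoys, the jar at (221,290), the cork at (245,184) and the bottle at (194,185). The top picture shows green (320,151), yellow (318,189) and the small red (300,234), with the clamp at (187,187) and its apron facing right (world −y).

```bash
cat >> h.py <<'E'
def cloud(s):
    h,w=s['depth'].shape; u,v=np.meshgrid(np.arange(w),np.arange(h))
    uv=np.c_[u.ravel(),v.ravel()]; o,r=ray(s,uv)
    P=(o+r*s['depth'].ravel()[:,None]).reshape(h,w,3); P[s['depth']==0]=np.nan; return P
HUE={'A':(0,6,172,180),'B':(45,75,45,75),'C':(17,28,17,28)}
def huemask(s,k,smin=90):
    H=cv2.cvtColor(s['frame'],cv2.COLOR_BGR2HSV).astype(int); a,b,c,d=HUE[k]; h=H[...,0]
    return (((h>=a)&(h<=b))|((h>=c)&(h<=d)))&(H[...,1]>smin)&(H[...,2]>60)
def stones(s,ks='ABC',zt=0.036):
    """rectangles of coloured blobs' top faces, cast on plane zt"""
    P=cloud(s)
    for k in ks:
        m=(huemask(s,k,60)&(P[...,2]>zt-0.012)&(P[...,2]<zt+.03)).astype(np.uint8)
        m=cv2.morphologyEx(m,cv2.MORPH_CLOSE,np.ones((5,5)))
        for c in cv2.findContours(m,0,cv2.CHAIN_APPROX_NONE)[0]:
            if cv2.contourArea(c)<150: continue
            W=onplane(s,c.reshape(-1,2),zt)[:,:2]
            mm=np.zeros_like(m); cv2.drawContours(mm,[c],-1,1,-1)
            r=cv2.minAreaRect((W*1000).astype(np.float32)); B=cv2.boxPoints(r)
            e=max((B[1]-B[0],B[2]-B[1]),key=np.linalg.norm); ang=np.arctan2(e[1],e[0])%np.pi
            ys,xs=np.nonzero(mm); cm=onplane(s,np.c_[xs,ys],zt)[:,:2].mean(0)*1000
            print(k,'px',np.round(c.reshape(-1,2).mean(0)),'ctr',np.round(r[0],1),'cm',np.round(cm,1),'size',np.round(r[1],1),'ang',round(np.degrees(ang),1),'z',np.round(np.nanmedian(P[mm>0][:,2])*1000,1))
E
python3 - <<'E'
from h import *
b=snap('top');a=snap('scene')
stones(b);print('scene');stones(a)
for s,uv in((b,[[200,240],[200,300],[210,190],[280,140],[156,210]]),):
    P=cloud(s)
    for u,v in uv:print(u,v,np.round(P[v-2:v+3,u-2:u+3,:].reshape(-1,3).mean(0)*1000,1), P[v-2:v+3,u-2:u+3,2].std()*1000)
c=b['frame'][125:245,125:245];cv2.imwrite('pics/t1.png',cv2.resize(c,(600,600),interpolation=cv2.INTER_CUBIC))
c=a['frame'][260:365,250:380];cv2.imwrite('pics/s1.png',cv2.resize(c,(740,598),interpolation=cv2.INTER_CUBIC))
E
```

```text
A px [327. 285.] ctr [ 280.2 -195. ] cm [ 279.7 -194.4] size [ 50.7 159.1] ang 114.2 z 47.2
A px [300. 233.] ctr [ 431.  -121.1] cm [ 431. -121.] size [ 35.9 119.7] ang 93.8 z 36.4
C px [318. 188.] ctr [ 560.7 -175.9] cm [ 560.9 -176.1] size [120.   37.6] ang 79.2 z 36.0
scene
A px [293. 221.] ctr [ 436.2 -118.2] cm [ 435.6 -116.7] size [ 48.2 131.1] ang 93.9 z 36.5
A px [316. 195.] ctr [ 282.5 -196.2] cm [ 281.8 -194.9] size [ 81.2 171.6] ang 114.6 z 46.9
B px [217. 235.] ctr [ 675.1 -183. ] cm [ 675.4 -182. ] size [ 44.6 132.5] ang 98.0 z 36.8
C px [346. 319.] ctr [545.2 284.4] cm [551.1 286. ] size [166.4  14.5] ang 16.0 z 64.9
C px [250. 225.] ctr [ 565.9 -172.3] cm [ 565.8 -170. ] size [134.5  41.9] ang 79.1 z 36.9
C px [190. 103.] ctr [  322.5 -1118.6] cm [  319.8 -1120. ] size [218.6 420.1] ang 160.5 z 46.1
200 240 [4.178e+02 1.742e+02 2.000e-01] 2.677648321857295
200 300 [240.8 176.8  -0.6] 3.4412482232349357
210 190 [565.6 141.5   8.3] 2.3950371365923013
280 140 [713.7 -70.6   1.1] 3.1090446311929183
156 210 [505.7 289.7  60.4] 16.853527001780638
```

View pics/t1.png

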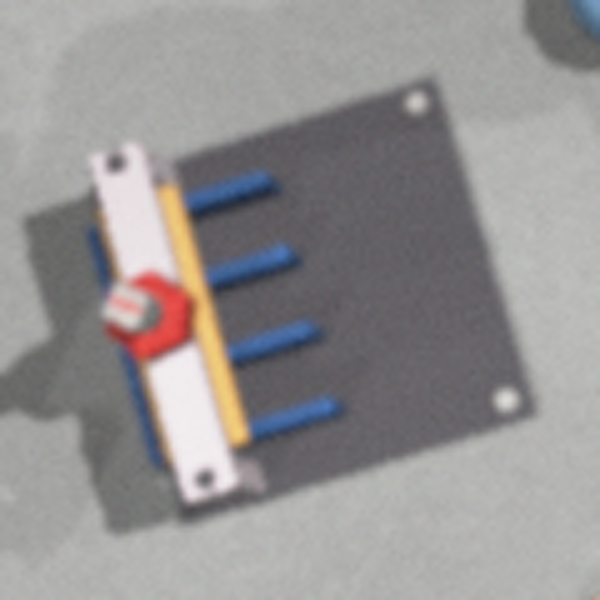

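View pics/s1.png

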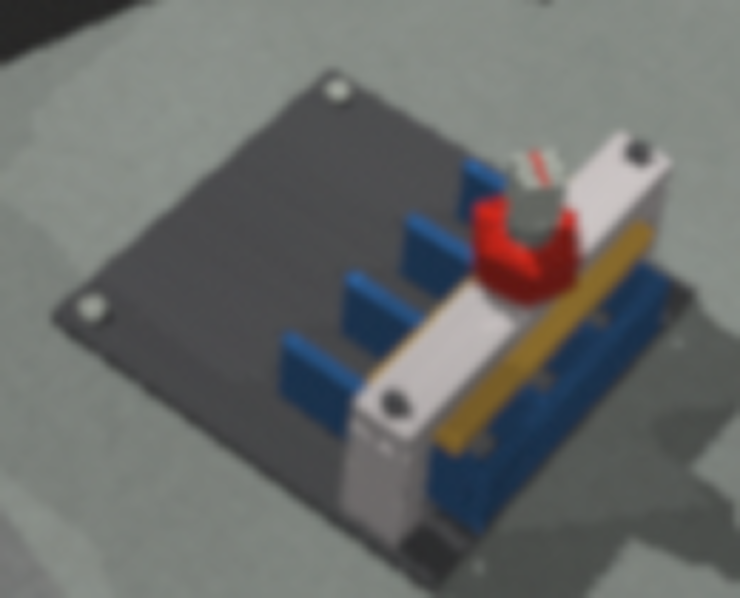

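The crops show four blue walls with noses on the right, the plate's right corners at crop (433,78) and (537,412), a white bridge from (117,150) to (213,495), and the nut and head at (150,312). I'll measure the clamp from several features.

```bash
sed -i "s/'B':(45,75,45,75)/'B':(40,85,40,85)/; s/huemask(s,k,60)/huemask(s,k,40)/" h.py
python3 - <<'E'
from h import *
b=snap('top');a=snap('scene')
stones(b,'B')
H=cv2.cvtColor(b['frame'],cv2.COLOR_BGR2HSV).astype(int)
print('greenpx',H[151,315],'plate',H[170,205],'bench',H[120,140],'bridge',H[170,153],'blue',H[161,174],H[192,182])
def rects(s,m,z,amin,reg):
    mm=np.zeros(m.shape,np.uint8);x0,x1,y0,y1=reg;mm[y0:y1,x0:x1]=m[y0:y1,x0:x1]
    out=[]
    for c in cv2.findContours(mm,0,cv2.CHAIN_APPROX_NONE)[0]:
        if len(c)<5 or cv2.contourArea(c)<amin: continue
        ys,xs=np.nonzero(cv2.drawContours(np.zeros_like(mm),[c],-1,1,-1)*mm)
        W=onplane(s,np.c_[xs,ys],z)[:,:2]*1000
        r=cv2.minAreaRect(W.astype(np.float32)); mu=W.mean(0); ev,E=np.linalg.eigh(np.cov(W.T)); e=E[:,1]
        print(' px',np.round([xs.mean(),ys.mean()],1),'rect',np.round(r[0],1),np.round(r[1],1),'mean',np.round(mu,1),'pca',round(np.degrees(np.arctan2(e[1],e[0]))%180,2))
reg=(125,245,125,245)
print('bridge');rects(b,(H[...,1]<40)&(H[...,2]>190),.083,60,reg)
print('blue');rects(b,(H[...,0]>95)&(H[...,0]<125)&(H[...,1]>120),.045,15,reg)
print('brass');rects(b,(H[...,0]>12)&(H[...,0]<30)&(H[...,1]>100),.063,15,reg)
# plate edges: lines fitted to dark mask
g=b['frame'].max(2); 
# subpixel edge points along right edge: scan rows
pts=[]
for r in range(150,200):
    x=None; row=g[r,200:245].astype(float)
    thr=(row[:3].mean()+row[-8:].mean())/2
    i=np.argmax(row>thr); 
    if i>0: pts.append([200+i-1+(thr-row[i-1])/(row[i]-row[i-1]),r])
W=onplane(b,pts,.008)[:,:2]*1000
l=cv2.fitLine(W.astype(np.float32),cv2.DIST_HUBER,0,.01,.01).ravel();print('right edge',l,np.degrees(np.arctan2(l[1],l[0])))
for nm,cols,rows in(('bottom',range(170,228),(190,250)),('top',range(165,208),(190,120))):
    pts=[]
    for c in cols:
        rr=np.arange(rows[0],rows[1],1 if rows[1]>rows[0] else -1); col=g[rr,c].astype(float)
        # last dark sample from outside
        bench=np.median(col[-6:]); thr=(bench+65)/2
        j=np.nonzero(col<thr)[0].max()
        if j+1<len(rr): pts.append([c,rr[j]+(rr[1]-rr[0])*(thr-col[j])/(col[j+1]-col[j])])
    W=onplane(b,pts,.008)[:,:2]*1000
    l=cv2.fitLine(W.astype(np.float32),cv2.DIST_HUBER,0,.01,.01).ravel();print(nm,l,np.degrees(np.arctan2(l[1],l[0])))
E
```

```text
B px [320. 151.] ctr [ 670.  -187.2] cm [ 669.8 -187.5] size [ 38.2 121.5] ang 96.6 z 35.8
greenpx [ 49  55 181] plate [138  13 101] bench [ 15   3 164] bridge [165   7 233] blue [108 140 149] [108 149 161]
bridge
 px [162.9 208.6] rect [506.5 263.4] [82.5 31.4] mean [507.5 263.4] pca 15.73
 px [151.3 167.5] rect [625.2 298.1] [82.6 31.4] mean [625.2 297.3] pca 17.33
blue
 px [184.  208.1] rect [510.3 212.1] [ 8.3 48.7] mean [510.5 211.9] pca 106.28
 px [179.3 193. ] rect [555.  225.4] [ 9.3 46.1] mean [554.6 225.4] pca 106.02
 px [175.2 177.9] rect [599.  238.1] [ 9.4 48.2] mean [599.2 237.4] pca 105.42
 px [170.8 163.1] rect [643.4 250.4] [11.4 47.5] mean [643.2 250.6] pca 104.39
brass
 px [165.6 187.9] rect [569.  261.8] [152.8  12.6] mean [568.5 261.1] pca 16.01
right edge [9.6007031e-01 2.7975878e-01 5.8997192e+02 9.7828300e+01] 16.24581
bottom [ 2.8129545e-01 -9.5962119e-01  4.8642395e+02  1.6980396e+02] -73.66246
top [ 2.7002475e-01 -9.6285337e-01  6.9203308e+02  2.1975047e+02] -74.33426
```

```bash
cat >> h.py <<'E'
C0=np.array([570.8,258.9]); CY=np.radians(16.0)
def cl(x,y):
    c,s=np.cos(CY),np.sin(CY); return C0+[c*x-s*y,s*x+c*y]
def tocl(p):
    c,s=np.cos(CY),np.sin(CY); d=np.array(p)[:2]-C0; return np.array([c*d[0]+s*d[1],-s*d[0]+c*d[1]])
def pose():
    from scipy.spatial.transform import Rotation as R
    s=ctrl.read_state(); q=s['orientation']; M=R.from_quat([q[1],q[2],q[3],q[0]]).as_matrix()
    return np.array(s['tcp_pos'])*1000,M
def goal(x,y,z,deg=None):
    """grasp-point target mm (world), tool y direction deg -> shift in present tool axes"""
    p,M=pose(); d=M.T@(np.array([x,y,z+147])-p); a=np.degrees(np.arctan2(M[1,1],M[0,1]))
    dy=0 if deg is None else -((deg-a+90)%180-90)
    print('shift',np.round(d,1),'dist',round(np.linalg.norm(d)),'toolYdeg',round(a,2),'yaw',round(np.radians(dy),3),'grasp',np.round(p-[0,0,147],1),'cl',np.round(tocl(p),1),'tilt',np.round(np.degrees(M[:2,2]),2))
def gripat(ctr,ang,g,z=100,deg=None):
    a=np.radians(ang if ang<180 else ang-180); a=a if np.sin(a)>0 else a+np.pi
    t=np.array(ctr)-g*np.array([np.cos(a),np.sin(a)]); print('target',t); goal(t[0],t[1],z,ang-90)
E
python3 -c "
from h import *
gripat([431,-121.1],93.8,22)"
```

```text
target [ 432.45802581 -143.0516323 ]
shift [-452.2 -570.6  157.8] dist 745 toolYdeg 64.86 yaw 1.066 grasp [265.5 565.7 257.5] cl [-208.9  379.1] tilt [-0.01 -0.03]
```

Emit:
{"op": "play_rows", "data": {"steps": [{"x":-150,"y":-190,"z":20},{"x":-150,"y":-190,"z":20},{"x":-150,"y":-190,"z":20},{"x":-150,"y":-190,"z":20},{"x":-150,"y":-190,"z":20}], "claw": 70, "squeeze": 40}}

```text
invalid input
```

Emit:
{"op": "play_rows", "data": {"steps": [{"x":-150,"y":-190,"z":40},{"x":-150,"y":-190,"z":40},{"x":-150,"y":-190,"z":40},{"x":-150,"y":-190,"z":40},{"x":-150,"y":-190,"z":40}]}}

```text
invalid input
```

Emit:
{"op": "play_rows", "data": {"steps": [{"x":-150,"y":-190,"z":50,"yaw":0.7},{"x":-150,"y":-190,"z":50,"yaw":0.7},{"x":-150,"y":-190,"z":50,"yaw":0.7},{"x":-150,"y":-190,"z":50,"yaw":0.7},{"x":-150,"y":-190,"z":50,"yaw":0.7}]}}

```text
time: 0.8
tcp_pos: [0.3208, 0.328, 0.3547]
orientation: [0.0, 0.541, 0.841, 0.0]
ft_force: [1.5, 0.7, -0.9]
opening: 0.0878
grasp_force: 0.0
```

```bash
python3 -c "
from h import *
st();gripat([431,-121.1],93.8,22)"
```

```text
t 0.8 p [0.3208 0.328  0.3547] q [3.000e-04 5.414e-01 8.408e-01 3.000e-04] j [-0.884  0.564 -0.02   2.11   0.025  0.466 -0.497] f [ 1.5  0.7 -0.9] tq [-0.08 -0.03 -0.  ] op 0.08775892817879036 0.0
target [ 432.45802581 -143.0516323 ]
shift [-475.   -93.4  107.7] dist 496 toolYdeg 24.45 yaw 0.36 grasp [320.8 328.  207.7] cl [-221.3  135.4] tilt [0.05 0.01]
```

Emit:
{"op": "play_rows", "data": {"steps": [{"x":-240,"y":-45,"z":54,"yaw":0},{"x":-240,"y":-45,"z":54,"yaw":0},{"x":-240,"y":-45,"z":54,"yaw":0},{"x":-240,"y":-45,"z":54,"yaw":0},{"x":-240,"y":-45,"z":54,"yaw":0}], "claw": 70, "squeeze": 40}}

```text
time: 1.3
tcp_pos: [0.3807, 0.0919, 0.3005]
orientation: [0.0, 0.539, 0.842, 0.001]
ft_force: [1.2, 0.6, 0.2]
opening: 0.0698
grasp_force: 0.0
```

Emit:
{"op": "play_rows", "data": {"steps": [{"x":-235,"y":-47,"z":54,"yaw":0.36},{"x":-235,"y":-47,"z":54,"yaw":0.36},{"x":-235,"y":-47,"z":54,"yaw":0.36},{"x":-235,"y":-47,"z":54,"yaw":0.36},{"x":-235,"y":-47,"z":54,"yaw":0.36}]}}

```text
time: 1.8
tcp_pos: [0.4364, -0.1422, 0.2462]
orientation: [0.0, 0.682, 0.732, 0.0]
ft_force: [0.8, 0.5, -0.3]
opening: 0.0703
grasp_force: 0.0
```

```bash
python3 -c "
from h import *
st();gripat([431,-121.1],93.8,22)"
```

```text
t 1.8 p [ 0.4364 -0.1422  0.2462] q [4.000e-04 6.816e-01 7.317e-01 1.000e-04] j [ 0.256  0.782 -0.067  2.184  0.266  0.182  0.018] f [ 0.8  0.5 -0.3] tq [-0.04  0.03 -0.03] op 0.07026594758331693 0.0
target [ 432.45802581 -143.0516323 ]
shift [-0.5 -4.  -0.8] dist 4 toolYdeg 4.06 yaw 0.005 grasp [ 436.4 -142.2   99.2] cl [-239.8 -348.6] tilt [ 0.04 -0.02]
```

Emit:
{"op": "play_rows", "data": {"steps": [{"x":0,"y":-3,"z":35,"yaw":0},{"x":0,"y":-3,"z":60,"yaw":0},{"x":0,"y":-3,"z":73,"yaw":0},{"x":0,"y":-3,"z":73,"yaw":0},{"x":0,"y":-3,"z":73,"yaw":0}]}}

```text
time: 2.3
tcp_pos: [0.4357, -0.1412, 0.1775]
orientation: [-0.002, 0.681, 0.732, -0.002]
ft_force: [0.3, -0.3, 0.2]
opening: 0.0698
grasp_force: 0.0
```

Emit:
{"op": "play_rows", "data": {"steps": [{"x":0,"y":0,"z":0,"yaw":0},{"x":0,"y":0,"z":0,"yaw":0},{"x":0,"y":0,"z":0,"yaw":0},{"x":0,"y":0,"z":0,"yaw":0},{"x":0,"y":0,"z":0,"yaw":0}], "claw": 20}}

```text
time: 2.8
tcp_pos: [0.4347, -0.1413, 0.1781]
orientation: [-0.002, 0.681, 0.732, -0.003]
ft_force: [-1.9, -1.3, 1.9]
opening: 0.036
grasp_force: 40.0
```

Emit:
{"op": "play_rows", "data": {"steps": [{"x":0,"y":0,"z":-10,"yaw":0},{"x":0,"y":0,"z":-40,"yaw":0},{"x":0,"y":0,"z":-40,"yaw":0},{"x":0,"y":0,"z":-40,"yaw":0},{"x":0,"y":0,"z":-40,"yaw":0}]}}

```text
time: 3.3
tcp_pos: [0.4352, -0.1415, 0.2172]
orientation: [-0.002, 0.681, 0.732, -0.003]
ft_force: [-0.1, 0.0, -3.6]
opening: 0.0355
grasp_force: 40.0
```

```bash
python3 -c "
from h import *
st();t=cl(-46.5,-170);goal(t[0],t[1],70,16)
b=snap('top');stones(b,'A',.076)"
```

```text
t 3.3 p [ 0.4352 -0.1415  0.2172] q [-0.0021  0.6814  0.7319 -0.0029] j [ 0.388  0.853 -0.284  2.187  1.039  0.251 -0.757] f [-0.1  0.  -3.6] tq [-0.13  0.02  0.  ] op 0.035491791455512275 39.961022443603724
shift [213.8 153.4  -1.1] dist 263 toolYdeg 4.09 yaw -0.208 grasp [ 435.2 -141.5   70.2] cl [-240.7 -347.5] tilt [-0.4  -0.07]
```

Emit:
{"op": "play_rows", "data": {"steps": [{"x":25,"y":18,"z":0,"yaw":-0.04},{"x":55,"y":40,"z":0,"yaw":-0.1},{"x":90,"y":65,"z":0,"yaw":-0.15},{"x":120,"y":86,"z":0,"yaw":-0.208},{"x":150,"y":108,"z":0,"yaw":-0.208}]}}

```text
time: 3.85
tcp_pos: [0.5325, 0.0178, 0.216]
orientation: [-0.003, 0.601, 0.8, -0.003]
ft_force: [0.3, 0.1, -3.7]
opening: 0.0358
grasp_force: 40.0
```

```bash
python3 -c "
from h import *
st();t=cl(-46.5,-150);goal(t[0],t[1],70,16)"
```

```text
t 3.85 p [0.5325 0.0178 0.216 ] q [-0.0027  0.6006  0.7996 -0.0032] j [ 0.167  0.917 -0.486  1.958  0.883  0.502 -0.683] f [ 0.3  0.1 -3.7] tq [-0.25 -0.08  0.01] op 0.03575275337348117 39.96016992023215
shift [71.1 57.  -1.5] dist 91 toolYdeg 16.18 yaw 0.003 grasp [532.5  17.8  69. ] cl [-103.2 -221.3] tilt [-0.47 -0.11]
```

Emit:
{"op": "play_rows", "data": {"steps": [{"x":25,"y":20,"z":0,"yaw":0},{"x":50,"y":40,"z":0,"yaw":0},{"x":70,"y":57,"z":8,"yaw":0},{"x":71,"y":57,"z":20,"yaw":0},{"x":71,"y":57,"z":26,"yaw":0}]}}

```text
time: 4.35
tcp_pos: [0.5664, 0.1007, 0.1888]
orientation: [-0.003, 0.601, 0.8, -0.004]
ft_force: [-1.1, -1.3, -3.2]
opening: 0.0356
grasp_force: 40.0
```

Emit:
{"op": "play_rows", "data": {"steps": [{"x":0,"y":0,"z":0,"yaw":0},{"x":0,"y":0,"z":0,"yaw":0}]}}

```text
time: 4.55
tcp_pos: [0.567, 0.0988, 0.1905]
orientation: [-0.002, 0.602, 0.799, -0.003]
ft_force: [-0.4, 0.2, -2.8]
opening: 0.0359
grasp_force: 40.0
```

```bash
python3 -c "
from h import *
st();t=cl(-46.5,-150);goal(t[0],t[1],40,16)
b=snap('top');stones(b,'A',.046)
a=snap('scene');stones(a,'A',.046)
c=b['frame'][125:265,125:285];cv2.imwrite('pics/t2.png',cv2.resize(c,(640,560),interpolation=cv2.INTER_CUBIC))"
```

```text
t 4.55 p [0.567  0.0988 0.1905] q [-0.0021  0.6019  0.7986 -0.0033] j [ 0.025  0.99  -0.489  1.831  0.848  0.552 -0.751] f [-0.4  0.2 -2.8] tq [-0.14  0.03 -0.02] op 0.0358876689094473 39.961069996934384
shift [2.8 1.3 3.5] dist 5 toolYdeg 15.99 yaw -0.0 grasp [567.   98.8  43.5] cl [ -47.8 -152.8] tilt [-0.42 -0.16]
A px [327. 286.] ctr [ 280.6 -194.3] cm [ 279.9 -193.6] size [ 49.5 157.8] ang 114.7 z 47.2
A px [310. 282.] ctr [557.2 140.6] cm [556.8 141.6] size [51.1 83.3] ang 103.1 z 49.3
```

View pics/t2.png

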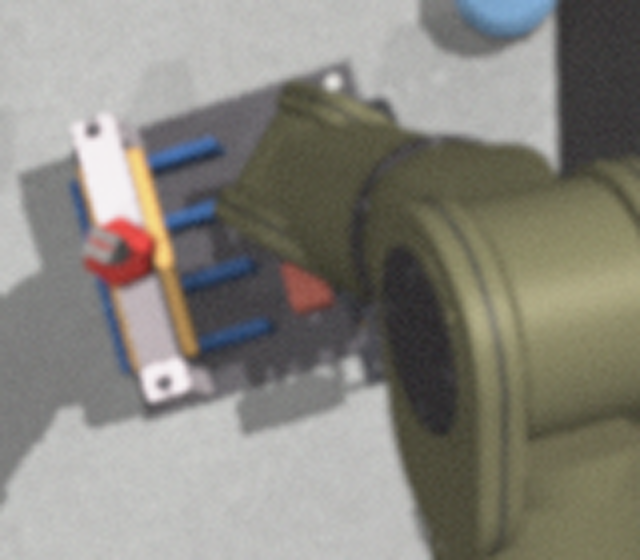

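The picture shows the red blank's front end at crop (283,265)–(293,312), just in front of the lane between wall noses (252,265) and (270,325). I'll measure its lateral offset against those walls.

```bash
cat >> h.py <<'E'
def lat(s,k,reg,z=.046):
    """front part of stone & walls in clamp coords (top view)"""
    x0,x1,y0,y1=reg
    m=huemask(s,k,40); H=cv2.cvtColor(s['frame'],cv2.COLOR_BGR2HSV).astype(int)
    bl=(H[...,0]>95)&(H[...,0]<125)&(H[...,1]>120)
    for n,mm in((k,m),('blue',bl)):
        M=np.zeros(mm.shape,np.uint8);M[y0:y1,x0:x1]=mm[y0:y1,x0:x1]
        nl,L,S,_=cv2.connectedComponentsWithStats(M)
        for i in range(1,nl):
            if S[i,4]<25: continue
            ys,xs=np.nonzero(L==i); W=onplane(s,np.c_[xs,ys],z if n==k else .045)[:,:2]*1000
            D=np.array([tocl(w) for w in W]);
            out=[]
            for y in np.arange(-165,0,5):
                e=D[(D[:,1]>=y)&(D[:,1]<y+5)]
                if len(e)>2: out.append((int(y),round(e[:,0].min(),1),round(e[:,0].max(),1)))
            print(n,'ymax',round(np.percentile(D[:,1],97),1),'ymin',round(D[:,1].min(),1),out)
E
python3 -c "
from h import *
b=snap('top');lat(b,'A',(125,245,125,245))"
```

```text
A ymax 61.8 ymin 13.4 []
A ymax -70.1 ymin -104.6 [(-105, np.float64(-69.3), np.float64(-60.1)), (-100, np.float64(-71.2), np.float64(-51.9)), (-95, np.float64(-72.3), np.float64(-47.4)), (-90, np.float64(-71.4), np.float64(-42.9)), (-85, np.float64(-71.6), np.float64(-35.6)), (-80, np.float64(-70.7), np.float64(-31.0)), (-75, np.float64(-69.8), np.float64(-30.2)), (-70, np.float64(-56.1), np.float64(-34.9))]
blue ymax -5.5 ymin -50.0 [(-50, np.float64(64.0), np.float64(71.5)), (-45, np.float64(63.0), np.float64(72.4)), (-40, np.float64(61.9), np.float64(71.4)), (-35, np.float64(62.8), np.float64(72.3)), (-30, np.float64(64.6), np.float64(71.2)), (-25, np.float64(62.7), np.float64(72.1)), (-20, np.float64(64.5), np.float64(71.1)), (-15, np.float64(62.5), np.float64(72.9)), (-10, np.float64(61.5), np.float64(71.8))]
blue ymax -5.8 ymin -35.0 [(-35, np.float64(16.7), np.float64(26.1)), (-30, np.float64(15.7), np.float64(27.9)), (-25, np.float64(16.6), np.float64(26.8)), (-20, np.float64(18.3), np.float64(24.9)), (-15, np.float64(16.4), np.float64(25.8)), (-10, np.float64(18.2), np.floa
[... 175 characters left out ...]
-35, np.float64(-28.9), np.float64(-22.5)), (-30, np.float64(-30.0), np.float64(-21.6)), (-25, np.float64(-26.3), np.float64(-20.7)), (-20, np.float64(-28.2), np.float64(-20.9)), (-15, np.float64(-29.3), np.float64(-22.8)), (-10, np.float64(-27.5), np.float64(-21.1))]
blue ymax -5.5 ymin -52.6 [(-50, np.float64(-73.9), np.float64(-66.6)), (-45, np.float64(-74.9), np.float64(-68.5)), (-40, np.float64(-74.1), np.float64(-66.8)), (-35, np.float64(-74.2), np.float64(-68.7)), (-30, np.float64(-73.4), np.float64(-67.8)), (-25, np.float64(-75.3), np.float64(-68.0)), (-20, np.float64(-73.6), np.float64(-69.9)), (-15, np.float64(-74.6), np.float64(-68.2)), (-10, np.float64(-73.7), np.float64(-70.1))]
```

```bash
sed -i 's/C0=np.array(\[570.8,258.9\])/C0=np.array([569.8,258.6])/' h.py
```

Emit:
{"op": "play_rows", "data": {"steps": [{"x":5,"y":0.3,"z":3,"yaw":0},{"x":12,"y":0.3,"z":3,"yaw":0},{"x":19,"y":0.3,"z":3,"yaw":0},{"x":26,"y":0.3,"z":3,"yaw":0},{"x":33,"y":0.3,"z":3,"yaw":0}]}}

```text
time: 5.2
tcp_pos: [0.5601, 0.1307, 0.1884]
orientation: [0.0, 0.603, 0.798, -0.002]
ft_force: [1.7, -0.4, -4.0]
opening: 0.0357
grasp_force: 40.0
```

```bash
python3 -c "
from h import *
st();t=cl(-46.5,-80);goal(t[0],t[1],40,16)"
```

```text
t 5.2 p [0.5601 0.1307 0.1884] q [ 0.      0.6026  0.798  -0.0021] j [-0.039  0.991 -0.475  1.835  0.85   0.537 -0.813] f [ 1.7 -0.4 -4. ] tq [-0.25 -0.5  -0.17] op 0.03567456561422892 39.9536523129791
shift [40.2 -2.   1.3] dist 40 toolYdeg 15.88 yaw -0.002 grasp [560.1 130.7  41.4] cl [ -44.6 -120.2] tilt [-0.14 -0.2 ]
```

Emit:
{"op": "play_rows", "data": {"steps": [{"x":8,"y":0,"z":1,"yaw":0},{"x":16,"y":0,"z":1,"yaw":0},{"x":24,"y":0,"z":1,"yaw":0},{"x":32,"y":0,"z":1,"yaw":0},{"x":40,"y":0,"z":1,"yaw":0}]}}

```text
time: 5.7
tcp_pos: [0.5484, 0.1713, 0.1875]
orientation: [-0.001, 0.602, 0.799, -0.001]
ft_force: [5.7, -2.1, -4.3]
opening: 0.0355
grasp_force: 40.0
```

```bash
python3 -c "
from h import *
st();t=cl(-46.5,-80);goal(t[0],t[1],40,16)
b=snap('top','t3.png');lat(b,'A',(125,245,125,245))"
```

```text
t 5.7 p [0.5484 0.1713 0.1875] q [-0.0012  0.6017  0.7987 -0.0009] j [-0.115  0.991 -0.469  1.837  0.844  0.528 -0.878] f [ 5.7 -2.1 -4.3] tq [-0.46 -1.04 -0.27] op 0.03545627543584791 39.952773288823664
shift [-2.  -1.9  0.5] dist 3 toolYdeg 16.02 yaw 0.0 grasp [548.4 171.3  40.5] cl [-44.6 -78. ] tilt [-0.17 -0.  ]
```

```bash
sed -i 's/C0=np.array(\[569.8,258.6\])/C0=np.array([572.0,259.2])/' h.py
```

Emit:
{"op": "play_rows", "data": {"steps": [{"x":0,"y":0,"z":0,"yaw":0},{"x":0,"y":0,"z":0,"yaw":0},{"x":0,"y":0,"z":0,"yaw":0},{"x":0,"y":0,"z":-25,"yaw":0},{"x":0,"y":0,"z":-50,"yaw":0}], "claw": 56}}

```text
time: 6.25
tcp_pos: [0.547, 0.1704, 0.2372]
orientation: [-0.003, 0.601, 0.799, -0.003]
ft_force: [0.8, 0.9, 0.5]
opening: 0.0562
grasp_force: 0.0
```

Emit:
{"op": "play_rows", "data": {"steps": [{"x":-30,"y":0,"z":0,"yaw":0},{"x":-58,"y":0,"z":0,"yaw":0},{"x":-58,"y":0,"z":15,"yaw":0},{"x":-58,"y":0,"z":35,"yaw":0},{"x":-58,"y":0,"z":50,"yaw":0}], "claw": 0}}

```text
time: 6.75
tcp_pos: [0.5629, 0.1149, 0.1858]
orientation: [-0.003, 0.601, 0.799, -0.002]
ft_force: [-0.7, -0.9, -0.6]
opening: 0.018
grasp_force: 0.0
```

```bash
python3 -c "
from h import *
st();t=cl(-46.5,-77);goal(t[0],t[1],40,16)"
```

```text
t 6.75 p [0.5629 0.1149 0.1858] q [-0.0028  0.6014  0.7989 -0.0022] j [-0.007  0.996 -0.481  1.835  0.854  0.538 -0.784] f [-0.7 -0.9 -0.6] tq [-0.1   0.06  0.03] op 0.01799127216693278 0.0
shift [59.1  2.1 -1.1] dist 59 toolYdeg 16.06 yaw 0.001 grasp [562.9 114.9  38.8] cl [ -48.6 -136.1] tilt [-0.41 -0.  ]
```

Emit:
{"op": "play_rows", "data": {"steps": [{"x":0,"y":2,"z":0,"yaw":0},{"x":10,"y":2,"z":0,"yaw":0},{"x":20,"y":2,"z":0,"yaw":0},{"x":30,"y":2,"z":0,"yaw":0},{"x":40,"y":2,"z":0,"yaw":0}]}}

```text
time: 7.25
tcp_pos: [0.5542, 0.1548, 0.1877]
orientation: [-0.002, 0.601, 0.799, -0.002]
ft_force: [0.5, -2.4, 0.7]
opening: 0.0003
grasp_force: 1.5
```

Emit:
{"op": "play_rows", "data": {"steps": [{"x":3,"y":0,"z":0,"yaw":0},{"x":6,"y":0,"z":0,"yaw":0},{"x":9,"y":0,"z":0,"yaw":0},{"x":12,"y":0,"z":0,"yaw":0},{"x":14,"y":0,"z":0,"yaw":0}]}}

```text
time: 7.75
tcp_pos: [0.5511, 0.1661, 0.1875]
orientation: [-0.001, 0.602, 0.798, -0.002]
ft_force: [1.9, -4.5, 4.3]
opening: 0.0002
grasp_force: 2.7
```

```bash
python3 -c "
from h import *
st();t=cl(-46.5,-77);goal(t[0],t[1],40,16)"
```

```text
t 7.75 p [0.5511 0.1661 0.1875] q [-0.001   0.6021  0.7985 -0.0025] j [-0.104  0.992 -0.471  1.833  0.842  0.536 -0.866] f [ 1.9 -4.5  4.3] tq [-1.08 -0.27  0.  ] op 0.0002080423387577532 2.6995402202010155
shift [ 6.7 -0.7  0.5] dist 7 toolYdeg 15.97 yaw -0.001 grasp [551.1 166.1  40.5] cl [-45.8 -83.7] tilt [-0.26 -0.15]
```

Pushing with low force; keep going until the stop.

Emit:
{"op": "play_rows", "data": {"steps": [{"x":2,"y":0,"z":0,"yaw":0},{"x":4,"y":0,"z":0,"yaw":0},{"x":6,"y":0,"z":0,"yaw":0},{"x":8,"y":0,"z":0,"yaw":0},{"x":8,"y":0,"z":0,"yaw":0}]}}

```text
time: 8.25
tcp_pos: [0.5493, 0.1725, 0.1875]
orientation: [-0.0, 0.602, 0.798, -0.003]
ft_force: [2.2, -7.7, 6.0]
opening: 0.0005
grasp_force: 4.0
```

Emit:
{"op": "play_rows", "data": {"steps": [{"x":2,"y":0,"z":0,"yaw":0},{"x":4,"y":0,"z":0,"yaw":0},{"x":4,"y":0,"z":0,"yaw":0}]}}

```text
time: 8.55
tcp_pos: [0.5491, 0.1735, 0.1875]
orientation: [0.002, 0.603, 0.797, -0.006]
ft_force: [3.9, -13.5, 7.5]
opening: 0.0004
grasp_force: 7.0
```

```bash
python3 -c "
from h import *
st();t=cl(-46.5,-77);goal(t[0],t[1],40,16)"
```

```text
t 8.55 p [0.5491 0.1735 0.1875] q [ 0.0021  0.6034  0.7974 -0.0056] j [-0.124  0.991 -0.464  1.832  0.841  0.539 -0.884] f [  3.9 -13.5   7.5] tq [-2.65 -0.74  0.06] op 0.00035781351405507424 6.992421895265579
shift [-0.9 -0.8  0.5] dist 1 toolYdeg 15.77 yaw -0.004 grasp [549.1 173.5  40.5] cl [-45.7 -76.1] tilt [-0.19 -0.66]
```

Emit:
{"op": "play_rows", "data": {"steps": [{"x":2,"y":0,"z":0,"yaw":0},{"x":4,"y":0,"z":0,"yaw":0},{"x":4,"y":0,"z":0,"yaw":0}]}}

```text
time: 8.85
tcp_pos: [0.5489, 0.1745, 0.1876]
orientation: [0.004, 0.604, 0.797, -0.008]
ft_force: [6.1, -18.6, 11.4]
opening: 0.0004
grasp_force: 10.0
```

Emit:
{"op": "play_rows", "data": {"steps": [{"x":-10,"y":0,"z":0,"yaw":0},{"x":-25,"y":0,"z":0,"yaw":0},{"x":-40,"y":0,"z":-20,"yaw":0},{"x":-60,"y":0,"z":-60,"yaw":0},{"x":-90,"y":0,"z":-100,"yaw":0}], "claw": 70}}

```text
time: 9.35
tcp_pos: [0.5708, 0.0978, 0.2877]
orientation: [-0.004, 0.6, 0.8, -0.001]
ft_force: [0.5, -0.6, -0.2]
opening: 0.0383
grasp_force: 0.0
```

```bash
python3 -c "
from h import *
st()
b=snap('top','t4.png');stones(b,'C');stones(b,'B');lat(b,'A',(125,245,125,245),.044)"
```

```text
t 9.35 p [0.5708 0.0978 0.2877] q [-0.0043  0.5996  0.8003 -0.0009] j [ 0.104  0.858 -0.625  1.789  0.707  0.738 -0.618] f [ 0.5 -0.6 -0.2] tq [-0.04  0.01 -0.01] op 0.03832837073368894 0.0
C px [318. 188.] ctr [ 561.1 -175.9] cm [ 561.2 -177.3] size [120.1  37.5] ang 78.6 z 36.0
B px [320. 151.] ctr [ 670.  -187.2] cm [ 669.8 -187.2] size [ 38.2 121.5] ang 96.6 z 35.7
A ymax 61.6 ymin 11.9 []
A ymax -2.2 ymin -73.7 [(-75, np.float64(-67.2), np.float64(-30.2)), (-70, np.float64(-71.0), np.float64(-28.4)), (-65, np.float64(-70.1), np.float64(-27.6)), (-60, np.float64(-69.3), np.float64(-26.7)), (-55, np.float64(-67.5), np.float64(-30.5)), (-50, np.float64(-65.8), np.float64(-29.7)), (-45, np.float64(-64.0), np.float64(-30.7)), (-40, np.float64(-62.3), np.float64(-31.8)), (-35, np.float64(-64.2), np.float64(-30.0)), (-30, np.float64(-65.3), np.float64(-31.1)), (-25, np.float64(-64.4), np.float64(-30.2)), (-20, np.float64(-64.6), np.float64(-31.2)), (-15, np.float64(-63.7), np.float64(-30.4)), (-10, np.float64(-64.8), np.float64(-31.4)), (-5, np.float64(-63.9), np.float64(-29.6))]
blue 
[... 353 characters left out ...]
-40, np.float64(-25.5), np.float64(-22.7)), (-35, np.float64(-24.6), np.float64(-20.9)), (-30, np.float64(-25.6), np.float64(-20.0)), (-25, np.float64(-24.8), np.float64(-21.1)), (-20, np.float64(-25.8), np.float64(-22.1)), (-10, np.float64(-26.0), np.float64(-23.2))]
blue ymax -3.9 ymin -49.8 [(-50, np.float64(-75.1), np.float64(-71.5)), (-45, np.float64(-73.4), np.float64(-70.6)), (-40, np.float64(-75.3), np.float64(-70.8)), (-35, np.float64(-75.5), np.float64(-72.7)), (-30, np.float64(-74.6), np.float64(-71.0)), (-25, np.float64(-76.5), np.float64(-72.9)), (-20, np.float64(-76.7), np.float64(-71.1)), (-15, np.float64(-75.8), np.float64(-72.2)), (-10, np.float64(-75.0), np.float64(-71.3))]
```

```bash
python3 -c "
from h import *
gripat([561,-175.9],78.9,22,100)"
```

```text
target [ 556.76451674 -197.48843861]
shift [-272.8  -95.7   46.6] dist 293 toolYdeg 15.76 yaw 0.469 grasp [574.7  91.1 146.3] cl [ -43.8 -162.3] tilt [ 0.14 -0.06]
```

Emit:
{"op": "play_rows", "data": {"steps": [{"x":-45,"y":-16,"z":8,"yaw":0.1},{"x":-90,"y":-32,"z":16,"yaw":0.2},{"x":-135,"y":-48,"z":23,"yaw":0.3},{"x":-180,"y":-64,"z":30,"yaw":0.4},{"x":-225,"y":-80,"z":38,"yaw":0.469}]}}

```text
time: 9.9
tcp_pos: [0.5565, -0.1433, 0.2489]
orientation: [-0.002, 0.771, 0.636, -0.001]
ft_force: [0.1, 1.1, -1.0]
opening: 0.0701
grasp_force: 0.0
```

```bash
python3 -c "
from h import *
b=snap('top');stones(b,'C')
gripat([561,-175.9],78.9,22,27)"
```

```text
C px [251. 265.] ctr [342.9  22.9] cm [341.6  21.8] size [110.   28.2] ang 25.6 z 36.1
target [ 556.76451674 -197.48843861]
shift [-41.1  11.8  73.2] dist 85 toolYdeg -11.8 yaw -0.012 grasp [ 554.4 -154.2   99.8] cl [-130.9 -392.5] tilt [-0.57 -0.48]
```

Emit:
{"op": "play_rows", "data": {"steps": [{"x":-40,"y":11.5,"z":10,"yaw":-0.012},{"x":-41,"y":11.5,"z":40,"yaw":-0.012},{"x":-41,"y":11.5,"z":65,"yaw":-0.012},{"x":-41,"y":11.5,"z":73,"yaw":-0.012},{"x":-41,"y":11.5,"z":73,"yaw":-0.012}]}}

```text
time: 10.45
tcp_pos: [0.5595, -0.1836, 0.1752]
orientation: [-0.003, 0.766, 0.642, -0.002]
ft_force: [0.3, 0.7, 1.0]
opening: 0.0701
grasp_force: 0.0
```

```bash
python3 -c "
from h import *
st();gripat([561,-175.9],78.9,22,27)"
```

```text
t 10.45 p [ 0.5595 -0.1836  0.1752] q [-0.003   0.7664  0.6424 -0.0024] j [ 0.477  1.013 -0.421  1.792  0.776  0.519 -0.64 ] f [0.3 0.7 1. ] tq [-0.04  0.11 -0.02] op 0.07008497744134679 0.0
target [ 556.76451674 -197.48843861]
shift [-14.1  -0.3   1.2] dist 14 toolYdeg -10.06 yaw 0.018 grasp [ 559.5 -183.6   28.2] cl [-134.  -422.3] tilt [-0.43  0.08]
```

Emit:
{"op": "play_rows", "data": {"steps": [{"x":-14,"y":0,"z":1,"yaw":0.018},{"x":-14,"y":0,"z":1,"yaw":0.018}]}}

```text
time: 10.65
tcp_pos: [0.5572, -0.2011, 0.1762]
orientation: [-0.0, 0.774, 0.634, -0.003]
ft_force: [0.8, -0.7, 0.1]
opening: 0.0699
grasp_force: 0.0
```

Emit:
{"op": "play_rows", "data": {"steps": [{"x":0,"y":0,"z":0,"yaw":0},{"x":0,"y":0,"z":0,"yaw":0},{"x":0,"y":0,"z":0,"yaw":0},{"x":0,"y":0,"z":0,"yaw":0},{"x":0,"y":0,"z":0,"yaw":0}], "claw": 20}}

```text
time: 11.15
tcp_pos: [0.5576, -0.1982, 0.1755]
orientation: [-0.001, 0.772, 0.635, -0.002]
ft_force: [-0.4, 0.1, 0.6]
opening: 0.0354
grasp_force: 40.0
```

```bash
python3 -c "
from h import *
st();gripat([561,-175.9],78.9,22,27)"
```

```text
t 11.15 p [ 0.5576 -0.1982  0.1755] q [-0.0015  0.7725  0.6351 -0.0021] j [ 0.5    1.014 -0.42   1.784  0.773  0.522 -0.63 ] f [-0.4  0.1  0.6] tq [-0.06  0.04 -0.03] op 0.03537901559056293 39.99030426610261
target [ 556.76451674 -197.48843861]
shift [ 0.6 -0.9  1.5] dist 2 toolYdeg -11.15 yaw -0.001 grasp [ 557.6 -198.2   28.5] cl [-139.9 -435.7] tilt [-0.29 -0.02]
```

Emit:
{"op": "play_rows", "data": {"steps": [{"x":0,"y":0,"z":-10,"yaw":0},{"x":0,"y":0,"z":-40,"yaw":0},{"x":0,"y":0,"z":-40,"yaw":0}]}}

```text
time: 11.45
tcp_pos: [0.5588, -0.1985, 0.2182]
orientation: [0.0, 0.773, 0.635, -0.001]
ft_force: [1.2, 0.4, -3.1]
opening: 0.0358
grasp_force: 40.0
```

```bash
python3 -c "
from h import *
st();t=cl(0,-160);goal(t[0],t[1],67,16)"
```

```text
t 11.45 p [ 0.5588 -0.1985  0.2182] q [ 3.000e-04  7.726e-01  6.349e-01 -6.000e-04] j [ 0.529  0.951 -0.473  1.778  0.726  0.595 -0.59 ] f [ 1.2  0.4 -3.1] tq [-0.1  -0.08 -0.03] op 0.035775249181536344 39.983017444610596
shift [309.2  -2.7   3.9] dist 309 toolYdeg -11.17 yaw -0.474 grasp [ 558.8 -198.5   71.2] cl [-138.8 -436.3] tilt [-0.03 -0.06]
```

Emit:
{"op": "play_rows", "data": {"steps": [{"x":35,"y":0,"z":0,"yaw":-0.08},{"x":80,"y":0,"z":0,"yaw":-0.18},{"x":125,"y":0,"z":0,"yaw":-0.28},{"x":170,"y":0,"z":0,"yaw":-0.38},{"x":210,"y":0,"z":0,"yaw":-0.474}]}}

```text
time: 11.95
tcp_pos: [0.5982, 0.01, 0.2144]
orientation: [-0.003, 0.6, 0.8, -0.002]
ft_force: [1.1, 0.5, -3.6]
opening: 0.0358
grasp_force: 40.0
```

Emit:
{"op": "play_rows", "data": {"steps": [{"x":0,"y":0,"z":0,"yaw":0},{"x":0,"y":0,"z":0,"yaw":0},{"x":0,"y":0,"z":0,"yaw":0}]}}

```text
time: 12.25
tcp_pos: [0.5978, 0.0059, 0.2142]
orientation: [-0.002, 0.603, 0.798, -0.003]
ft_force: [0.0, 0.4, -4.4]
opening: 0.0354
grasp_force: 40.0
```

```bash
python3 -c "
from h import *
st();t=cl(0,-150);goal(t[0],t[1],40,16)"
```

```text
t 12.25 p [0.5978 0.0059 0.2142] q [-0.0021  0.6026  0.798  -0.0034] j [ 0.221  0.98  -0.557  1.758  0.807  0.657 -0.53 ] f [ 0.   0.4 -4.4] tq [-0.19 -0.02 -0.01] op 0.035432787820037344 39.9827098287642
shift [100.7  45.   26.8] dist 114 toolYdeg 15.88 yaw -0.002 grasp [597.8   5.9  67.2] cl [ -45.  -250.6] tilt [-0.42 -0.16]
```

Emit:
{"op": "play_rows", "data": {"steps": [{"x":25,"y":12,"z":0,"yaw":0},{"x":60,"y":28,"z":0,"yaw":0},{"x":95,"y":45,"z":8,"yaw":0},{"x":100,"y":45,"z":20,"yaw":0},{"x":100,"y":45,"z":28,"yaw":0}]}}

```text
time: 12.75
tcp_pos: [0.6133, 0.1163, 0.1859]
orientation: [-0.002, 0.601, 0.799, -0.002]
ft_force: [0.3, 0.1, -3.7]
opening: 0.0354
grasp_force: 40.0
```

Emit:
{"op": "play_rows", "data": {"steps": [{"x":0,"y":0,"z":0,"yaw":0},{"x":0,"y":0,"z":0,"yaw":0},{"x":0,"y":0,"z":0,"yaw":0}]}}

```text
time: 13.05
tcp_pos: [0.6142, 0.1143, 0.1871]
orientation: [-0.002, 0.603, 0.798, -0.002]
ft_force: [-0.1, 0.2, -3.5]
opening: 0.0355
grasp_force: 40.0
```

```bash
python3 -c "
from h import *
st();t=cl(0,-80);goal(t[0],t[1],37.5,16)"
```

```text
t 13.05 p [0.6142 0.1143 0.1871] q [-0.0016  0.6029  0.7978 -0.0021] j [ 0.03   1.041 -0.535  1.676  0.797  0.662 -0.666] f [-0.1  0.2 -3.5] tq [-0.14 -0.08 -0.  ] op 0.035508152761097485 39.982904247008264
shift [70.9 -0.8  2.6] dist 71 toolYdeg 15.85 yaw -0.003 grasp [614.2 114.3  40.1] cl [   0.6 -150.9] tilt [-0.3  -0.08]
```

Emit:
{"op": "play_rows", "data": {"steps": [{"x":6,"y":-0.5,"z":2,"yaw":-0.003},{"x":13,"y":-0.5,"z":2,"yaw":-0.003},{"x":20,"y":-0.5,"z":2,"yaw":-0.003},{"x":27,"y":-0.5,"z":2,"yaw":-0.003},{"x":35,"y":-0.5,"z":2,"yaw":-0.003}]}}

```text
time: 13.55
tcp_pos: [0.6034, 0.1505, 0.185]
orientation: [-0.002, 0.6, 0.8, -0.002]
ft_force: [-0.2, -0.2, -3.3]
opening: 0.0357
grasp_force: 40.0
```

```bash
python3 -c "
from h import *
st();t=cl(0,-80);goal(t[0],t[1],37.5,16)"
```

```text
t 13.55 p [0.6034 0.1505 0.185 ] q [-0.0021  0.6004  0.7997 -0.0018] j [-0.034  1.04  -0.527  1.685  0.797  0.65  -0.724] f [-0.2 -0.2 -3.3] tq [-0.12 -0.01  0.01] op 0.0356606855328289 39.9826363613829
shift [33.1 -0.1  0.5] dist 33 toolYdeg 16.2 yaw 0.003 grasp [603.4 150.5  38. ] cl [   0.3 -113.1] tilt [-0.32 -0.02]
```

Emit:
{"op": "play_rows", "data": {"steps": [{"x":8,"y":0,"z":0.5,"yaw":0},{"x":16,"y":0,"z":0.5,"yaw":0},{"x":24,"y":0,"z":0.5,"yaw":0},{"x":32,"y":0,"z":0.5,"yaw":0},{"x":32,"y":0,"z":0.5,"yaw":0}]}}

```text
time: 14.05
tcp_pos: [0.5942, 0.1824, 0.1846]
orientation: [-0.003, 0.6, 0.8, -0.001]
ft_force: [-0.5, 0.7, -3.2]
opening: 0.0359
grasp_force: 40.0
```

Emit:
{"op": "play_rows", "data": {"steps": [{"x":0,"y":0,"z":0,"yaw":0},{"x":0,"y":0,"z":0,"yaw":0},{"x":0,"y":0,"z":0,"yaw":0},{"x":0,"y":0,"z":-25,"yaw":0},{"x":0,"y":0,"z":-50,"yaw":0}], "claw": 56}}

```text
time: 14.55
tcp_pos: [0.5949, 0.1798, 0.2345]
orientation: [-0.002, 0.601, 0.799, -0.003]
ft_force: [1.1, 0.2, 0.7]
opening: 0.0559
grasp_force: 0.0
```

Emit:
{"op": "play_rows", "data": {"steps": [{"x":-30,"y":0,"z":0,"yaw":0},{"x":-60,"y":0,"z":0,"yaw":0},{"x":-60,"y":0,"z":15,"yaw":0},{"x":-60,"y":0,"z":35,"yaw":0},{"x":-60,"y":0,"z":50,"yaw":0}], "claw": 0}}

```text
time: 15.05
tcp_pos: [0.6112, 0.1226, 0.1831]
orientation: [-0.002, 0.601, 0.799, -0.002]
ft_force: [0.6, -0.6, 1.2]
opening: 0.0181
grasp_force: 0.0
```

Emit:
{"op": "play_rows", "data": {"steps": [{"x":0,"y":0,"z":0,"yaw":0},{"x":0,"y":0,"z":0,"yaw":0}]}}

```text
time: 15.25
tcp_pos: [0.6113, 0.1233, 0.1842]
orientation: [-0.002, 0.6, 0.8, -0.002]
ft_force: [-0.1, -0.0, -1.2]
opening: 0.0024
grasp_force: 0.0
```

```bash
python3 -c "
from h import *
st();t=cl(0,-77);goal(t[0],t[1],38,16)"
```

```text
t 15.25 p [0.6113 0.1233 0.1842] q [-0.0024  0.6004  0.7997 -0.002 ] j [ 0.014  1.044 -0.532  1.679  0.8    0.656 -0.678] f [-0.1 -0.  -1.2] tq [-0.06 -0.    0.  ] op 0.0024196948556398693 0.0
shift [64.4 -0.1 -0.7] dist 64 toolYdeg 16.21 yaw 0.004 grasp [611.3 123.3  37.2] cl [   0.3 -141.4] tilt [-0.36 -0.01]
```

Emit:
{"op": "play_rows", "data": {"steps": [{"x":10,"y":0,"z":-1,"yaw":0},{"x":20,"y":0,"z":-1,"yaw":0},{"x":30,"y":0,"z":-1,"yaw":0},{"x":39,"y":0,"z":-1,"yaw":0},{"x":47,"y":0,"z":-1,"yaw":0}]}}

```text
time: 15.75
tcp_pos: [0.5987, 0.1681, 0.186]
orientation: [-0.001, 0.601, 0.799, -0.002]
ft_force: [2.2, -4.6, 4.2]
opening: 0.0004
grasp_force: 2.4
```

Emit:
{"op": "play_rows", "data": {"steps": [{"x":5,"y":0,"z":0,"yaw":0},{"x":10,"y":0,"z":0,"yaw":0},{"x":14,"y":0,"z":0,"yaw":0},{"x":17,"y":0,"z":0,"yaw":0},{"x":20,"y":0,"z":0,"yaw":0}]}}

```text
time: 16.25
tcp_pos: [0.5937, 0.1853, 0.1856]
orientation: [-0.0, 0.601, 0.799, -0.003]
ft_force: [3.8, -10.6, 7.8]
opening: 0.0004
grasp_force: 5.8
```

Emit:
{"op": "play_rows", "data": {"steps": [{"x":2,"y":0,"z":0,"yaw":0},{"x":4,"y":0,"z":0,"yaw":0},{"x":4,"y":0,"z":0,"yaw":0}]}}

```text
time: 16.55
tcp_pos: [0.5935, 0.1861, 0.1856]
orientation: [0.002, 0.602, 0.798, -0.005]
ft_force: [3.0, -13.1, 9.0]
opening: 0.0007
grasp_force: 6.8
```

```bash
python3 -c "
from h import *
st();t=cl(0,-77);goal(t[0],t[1],38,16)"
```

```text
t 16.55 p [0.5935 0.1861 0.1856] q [ 0.0017  0.6023  0.7983 -0.0052] j [-0.102  1.037 -0.514  1.684  0.792  0.65  -0.786] f [  3.  -13.1   9. ] tq [-2.54 -0.69  0.09] op 0.0006915047256291253 6.835949867963791
shift [-0.8 -0.5  0.6] dist 1 toolYdeg 15.93 yaw -0.001 grasp [593.5 186.1  38.6] cl [  0.5 -76.2] tilt [-0.2 -0.6]
```

Emit:
{"op": "play_rows", "data": {"steps": [{"x":2,"y":0,"z":0,"yaw":0},{"x":4,"y":0,"z":0,"yaw":0},{"x":4,"y":0,"z":0,"yaw":0}]}}

```text
time: 16.85
tcp_pos: [0.5933, 0.187, 0.1856]
orientation: [0.004, 0.603, 0.798, -0.007]
ft_force: [5.0, -19.2, 10.6]
opening: 0.0006
grasp_force: 9.7
```

Emit:
{"op": "play_rows", "data": {"steps": [{"x":-10,"y":0,"z":0,"yaw":0},{"x":-25,"y":0,"z":0,"yaw":0},{"x":-40,"y":0,"z":-20,"yaw":0},{"x":-60,"y":0,"z":-60,"yaw":0},{"x":-90,"y":0,"z":-80,"yaw":0}], "claw": 70}}

```text
time: 17.35
tcp_pos: [0.6159, 0.1111, 0.2677]
orientation: [-0.003, 0.599, 0.801, 0.001]
ft_force: [0.8, 0.1, -0.1]
opening: 0.0381
grasp_force: 0.0
```

Emit:
{"op": "play_rows", "data": {"steps": [{"x":0,"y":0,"z":0,"yaw":0},{"x":0,"y":0,"z":0,"yaw":0},{"x":0,"y":0,"z":0,"yaw":0}]}}

```text
time: 17.65
tcp_pos: [0.6152, 0.1098, 0.2645]
orientation: [-0.004, 0.6, 0.8, -0.002]
ft_force: [-0.2, 0.8, -0.9]
opening: 0.0623
grasp_force: 0.0
```

```bash
python3 -c "
from h import *
st()
b=snap('top','t5.png');stones(b,'AB');stones(b,'C',.044)
a=snap('scene','s5.png');stones(a,'AC',.044);stones(a,'B')
gripat([670,-187.2],96.6,22,100)"
```

```text
t 17.65 p [0.6152 0.1098 0.2645] q [-0.0036  0.5998  0.8001 -0.0017] j [ 0.079  0.938 -0.617  1.656  0.708  0.792 -0.58 ] f [-0.2  0.8 -0.9] tq [ 0.    0.03 -0.02] op 0.062270370158982964 0.0
A px [328. 286.] ctr [ 280.  -195.3] cm [ 279.6 -196.1] size [ 51.1 158.9] ang 114.7 z 47.1
A px [184. 200.] ctr [535.8 214.2] cm [536.7 212.5] size [39.1 72.9] ang 107.1 z 43.4
B px [320. 151.] ctr [ 669.8 -187.2] cm [ 669.9 -187.3] size [ 38.6 121.5] ang 96.6 z 35.8
C px [171. 186.] ctr [582.5 233.5] cm [575.7 242.2] size [156.3  84.1] ang 16.1 z 46.5
A px [321. 195.] ctr [ 278.2 -174.4] cm [ 275.6 -172.5] size [ 70.1 126.5] ang 114.5 z 47.9
C px [346. 319.] ctr [548.6 291.7] cm [556.  291.3] size [166.7  25.2] ang 15.7 z 64.9
C px [320. 308.] ctr [590.6 223.9] cm [583.7 222.8] size [55.5 57.7] ang 105.9 z 45.2
C px [494. 280.] ctr [111.  411.6] cm [110.8 418.1] size [156.6  47.2] ang 89.0 z 49.8
C px [191. 101.] ctr [  319.1 -1119.1] cm [  317.2 -1116.8] size [209.4 414.3] ang 161.1 z 53.1
B px [217. 235.] ctr [ 674.6 -183.4] cm [ 675.  -181.8] size [ 45.1 133.5] ang 94.9 z 37.0
target [ 672.52861731 -209.05420084]
shift [-322.2  -34.5   16.7] dist 325 toolYdeg 16.31 yaw 0.169 grasp [615.3 109.9 117.4] cl [   0.4 -155.4] tilt [-0.45  0.04]
```

Emit:
{"op": "play_rows", "data": {"steps": [{"x":-45,"y":-5,"z":0,"yaw":0.03},{"x":-90,"y":-10,"z":0,"yaw":0.07},{"x":-135,"y":-14,"z":0,"yaw":0.1},{"x":-180,"y":-19,"z":0,"yaw":0.14},{"x":-225,"y":-24,"z":0,"yaw":0.169}]}}

```text
time: 18.25
tcp_pos: [0.6557, -0.1149, 0.2644]
orientation: [-0.003, 0.666, 0.746, -0.002]
ft_force: [0.9, 0.5, -0.5]
opening: 0.0701
grasp_force: 0.0
```

Emit:
{"op": "play_rows", "data": {"steps": [{"x":-45,"y":5,"z":0,"yaw":0},{"x":-85,"y":7,"z":0,"yaw":0},{"x":-85,"y":7,"z":20,"yaw":0},{"x":-85,"y":7,"z":20,"yaw":0},{"x":-85,"y":7,"z":20,"yaw":0}]}}

```text
time: 18.75
tcp_pos: [0.672, -0.1958, 0.2444]
orientation: [-0.003, 0.665, 0.747, -0.002]
ft_force: [0.1, 0.3, -0.6]
opening: 0.0699
grasp_force: 0.0
```

```bash
python3 -c "
from h import *
st();gripat([670,-187.2],96.6,22,27)"
```

```text
t 18.75 p [ 0.672  -0.1958  0.2444] q [-0.0035  0.6649  0.7469 -0.0017] j [ 0.509  1.046 -0.62   1.405  0.684  0.918 -0.183] f [ 0.1  0.3 -0.6] tq [-0.08  0.01 -0.01] op 0.06994315182369269 0.0
target [ 672.52861731 -209.05420084]
shift [-13.4  -0.5  70.4] dist 72 toolYdeg 6.65 yaw 0.001 grasp [ 672.  -195.8   97.4] cl [ -29.2 -464.9] tilt [-0.43  0.12]
```

Emit:
{"op": "play_rows", "data": {"steps": [{"x":-13,"y":-0.5,"z":20,"yaw":0},{"x":-13.4,"y":-0.5,"z":45,"yaw":0},{"x":-13.4,"y":-0.5,"z":65,"yaw":0},{"x":-13.4,"y":-0.5,"z":71,"yaw":0},{"x":-13.4,"y":-0.5,"z":71,"yaw":0}]}}

```text
time: 19.25
tcp_pos: [0.6727, -0.21, 0.1735]
orientation: [-0.003, 0.665, 0.747, -0.002]
ft_force: [-0.4, -0.4, -0.7]
opening: 0.07
grasp_force: 0.0
```

Emit:
{"op": "play_rows", "data": {"steps": [{"x":0,"y":0,"z":0,"yaw":0},{"x":0,"y":0,"z":0,"yaw":0},{"x":0,"y":0,"z":0,"yaw":0},{"x":0,"y":0,"z":0,"yaw":0},{"x":0,"y":0,"z":0,"yaw":0}], "claw": 20}}

```text
time: 19.75
tcp_pos: [0.6735, -0.2117, 0.1749]
orientation: [-0.001, 0.666, 0.746, -0.001]
ft_force: [2.2, -0.1, 0.2]
opening: 0.0356
grasp_force: 40.0
```

```bash
python3 -c "
from h import *
st();gripat([670,-187.2],96.6,22,27)"
```

```text
t 19.75 p [ 0.6735 -0.2117  0.1749] q [-0.0009  0.6661  0.7458 -0.0013] j [ 0.509  1.141 -0.577  1.396  0.74   0.83  -0.197] f [ 2.2 -0.1  0.2] tq [-0.17 -0.4  -0.02] op 0.035567581213665274 40.00033652409911
target [ 672.52861731 -209.05420084]
shift [ 2.7 -0.6  0.9] dist 3 toolYdeg 6.46 yaw -0.002 grasp [ 673.5 -211.7   27.9] cl [ -32.3 -480.6] tilt [-0.17 -0.04]
```

Emit:
{"op": "play_rows", "data": {"steps": [{"x":0,"y":0,"z":-10,"yaw":0},{"x":0,"y":0,"z":-35,"yaw":0},{"x":0,"y":0,"z":-35,"yaw":0},{"x":0,"y":0,"z":-35,"yaw":0}]}}

```text
time: 20.15
tcp_pos: [0.6727, -0.2116, 0.2091]
orientation: [-0.002, 0.666, 0.746, -0.002]
ft_force: [0.2, -0.2, -4.8]
opening: 0.036
grasp_force: 40.0
```

```bash
python3 -c "
from h import *
st();t=cl(46.5,-150);goal(t[0],t[1],67,16)"
```

```text
t 20.15 p [ 0.6727 -0.2116  0.2091] q [-0.002   0.666   0.746  -0.0023] j [ 0.518  1.096 -0.598  1.396  0.713  0.877 -0.179] f [ 0.2 -0.2 -4.8] tq [-0.13  0.06  0.04] op 0.036034677223466635 39.99423388391733
shift [338.9  23.8  -5.1] dist 340 toolYdeg 6.49 yaw -0.166 grasp [ 672.7 -211.6   62.1] cl [ -33.  -480.3] tilt [-0.35 -0.05]
```

Emit:
{"op": "play_rows", "data": {"steps": [{"x":35,"y":2,"z":0,"yaw":-0.03},{"x":80,"y":5,"z":0,"yaw":-0.07},{"x":125,"y":8,"z":0,"yaw":-0.1},{"x":170,"y":11,"z":0,"yaw":-0.14},{"x":215,"y":14,"z":0,"yaw":-0.166}]}}

```text
time: 20.65
tcp_pos: [0.6616, 0.005, 0.2076]
orientation: [-0.003, 0.601, 0.799, -0.003]
ft_force: [0.4, 0.7, -3.7]
opening: 0.0355
grasp_force: 40.0
```

Emit:
{"op": "play_rows", "data": {"steps": [{"x":30,"y":6,"z":0,"yaw":0},{"x":60,"y":15,"z":0,"yaw":0},{"x":80,"y":25,"z":0,"yaw":0},{"x":80,"y":25,"z":0,"yaw":0},{"x":80,"y":25,"z":0,"yaw":0}]}}

```text
time: 21.15
tcp_pos: [0.6639, 0.0876, 0.2077]
orientation: [-0.003, 0.601, 0.799, -0.003]
ft_force: [-0.8, -1.0, -5.1]
opening: 0.0359
grasp_force: 40.0
```

Emit:
{"op": "play_rows", "data": {"steps": [{"x":0,"y":0,"z":0,"yaw":0},{"x":0,"y":0,"z":0,"yaw":0},{"x":0,"y":0,"z":0,"yaw":0}]}}

```text
time: 21.45
tcp_pos: [0.6646, 0.0861, 0.2088]
orientation: [-0.002, 0.603, 0.798, -0.002]
ft_force: [0.0, -0.5, -4.6]
opening: 0.0354
grasp_force: 40.0
```

```bash
python3 -c "
from h import *
st();t=cl(46.5,-150);goal(t[0],t[1],38,16)"
```

```text
t 21.45 p [0.6646 0.0861 0.2088] q [-0.002   0.6025  0.7981 -0.0023] j [ 0.095  1.058 -0.587  1.52   0.737  0.8   -0.51 ] f [ 0.  -0.5 -4.6] tq [-0.16 -0.01 -0.01] op 0.035351597347439416 39.994228687137365
shift [41.9  5.3 23.8] dist 48 toolYdeg 15.89 yaw -0.002 grasp [664.6  86.1  61.8] cl [  41.3 -191.9] tilt [-0.35 -0.07]
```

Emit:
{"op": "play_rows", "data": {"steps": [{"x":20,"y":5,"z":8,"yaw":0},{"x":38,"y":5,"z":18,"yaw":0},{"x":38,"y":5,"z":24,"yaw":0},{"x":38,"y":5,"z":25,"yaw":0},{"x":38,"y":5,"z":25,"yaw":0}]}}

```text
time: 21.95
tcp_pos: [0.6591, 0.1237, 0.1838]
orientation: [-0.002, 0.603, 0.798, -0.003]
ft_force: [-0.1, 0.6, -4.5]
opening: 0.0357
grasp_force: 40.0
```

Emit:
{"op": "play_rows", "data": {"steps": [{"x":0,"y":0,"z":0,"yaw":0},{"x":0,"y":0,"z":0,"yaw":0}]}}

```text
time: 22.15
tcp_pos: [0.6592, 0.1244, 0.1845]
orientation: [-0.002, 0.602, 0.798, -0.002]
ft_force: [-0.3, -0.1, -3.6]
opening: 0.0362
grasp_force: 40.0
```

```bash
python3 -c "
from h import *
st();t=cl(46.5,-80);goal(t[0],t[1],37.5,16)"
```

```text
t 22.15 p [0.6592 0.1244 0.1845] q [-0.0016  0.6024  0.7982 -0.0018] j [ 0.027  1.09  -0.564  1.521  0.755  0.763 -0.579] f [-0.3 -0.1 -3.6] tq [-0.14 -0.04  0.01] op 0.03619863698125668 39.99421329237521
shift [73.6 -0.3  0. ] dist 74 toolYdeg 15.91 yaw -0.002 grasp [659.2 124.4  37.5] cl [  46.7 -153.6] tilt [-0.27 -0.05]
```

Emit:
{"op": "play_rows", "data": {"steps": [{"x":6,"y":-0.2,"z":0,"yaw":0},{"x":14,"y":-0.2,"z":0,"yaw":0},{"x":22,"y":-0.2,"z":0,"yaw":0},{"x":30,"y":-0.2,"z":0,"yaw":0},{"x":37,"y":-0.2,"z":0,"yaw":0}]}}

```text
time: 22.65
tcp_pos: [0.6481, 0.1623, 0.1842]
orientation: [-0.002, 0.601, 0.799, -0.002]
ft_force: [0.6, -0.2, -4.4]
opening: 0.0357
grasp_force: 40.0
```

```bash
python3 -c "
from h import *
st();t=cl(46.5,-80);goal(t[0],t[1],37.5,16)"
```

```text
t 22.65 p [0.6481 0.1623 0.1842] q [-0.0022  0.6015  0.7989 -0.0016] j [-0.033  1.087 -0.558  1.53   0.751  0.754 -0.637] f [ 0.6 -0.2 -4.4] tq [-0.19 -0.12 -0.03] op 0.03567159903375974 39.99510755762458
shift [34.1  0.1 -0.2] dist 34 toolYdeg 16.05 yaw 0.001 grasp [648.1 162.3  37.2] cl [  46.4 -114.1] tilt [-0.32  0.01]
```

Emit:
{"op": "play_rows", "data": {"steps": [{"x":8,"y":0,"z":0.5,"yaw":0},{"x":16,"y":0,"z":0.5,"yaw":0},{"x":24,"y":0,"z":0.5,"yaw":0},{"x":32,"y":0,"z":0.5,"yaw":0},{"x":32,"y":0,"z":0.5,"yaw":0}]}}

```text
time: 23.15
tcp_pos: [0.639, 0.1938, 0.1839]
orientation: [-0.003, 0.601, 0.799, -0.001]
ft_force: [0.7, 0.3, -3.9]
opening: 0.036
grasp_force: 40.0
```

Emit:
{"op": "play_rows", "data": {"steps": [{"x":0,"y":0,"z":0,"yaw":0},{"x":0,"y":0,"z":0,"yaw":0},{"x":0,"y":0,"z":0,"yaw":0},{"x":0,"y":0,"z":-25,"yaw":0},{"x":0,"y":0,"z":-50,"yaw":0}], "claw": 56}}

```text
time: 23.65
tcp_pos: [0.6397, 0.1911, 0.2338]
orientation: [-0.002, 0.602, 0.798, -0.003]
ft_force: [1.4, -0.3, 0.2]
opening: 0.0564
grasp_force: 0.0
```

Emit:
{"op": "play_rows", "data": {"steps": [{"x":-30,"y":0,"z":0,"yaw":0},{"x":-62,"y":0,"z":0,"yaw":0},{"x":-62,"y":0,"z":15,"yaw":0},{"x":-62,"y":0,"z":35,"yaw":0},{"x":-62,"y":0,"z":49,"yaw":0}], "claw": 0}}

```text
time: 24.15
tcp_pos: [0.6557, 0.1329, 0.1825]
orientation: [-0.003, 0.601, 0.799, -0.002]
ft_force: [0.2, -0.5, -0.1]
opening: 0.0178
grasp_force: 0.0
```

Emit:
{"op": "play_rows", "data": {"steps": [{"x":0,"y":0,"z":0,"yaw":0},{"x":0,"y":0,"z":0,"yaw":0}]}}

```text
time: 24.35
tcp_pos: [0.6561, 0.1334, 0.1839]
orientation: [-0.003, 0.601, 0.799, -0.002]
ft_force: [-0.6, 0.9, -0.7]
opening: 0.0021
grasp_force: 0.0
```

```bash
python3 -c "
from h import *
st();t=cl(46.5,-77);goal(t[0],t[1],38,16)"
```

```text
t 24.35 p [0.6561 0.1334 0.1839] q [-0.0028  0.6011  0.7992 -0.002 ] j [ 0.013  1.09  -0.564  1.524  0.754  0.761 -0.59 ] f [-0.6  0.9 -0.7] tq [-0.11  0.09  0.04] op 0.002055200926619139 0.0
shift [67.1  0.4 -0.9] dist 67 toolYdeg 16.1 yaw 0.002 grasp [656.1 133.4  36.9] cl [  46.2 -144.1] tilt [-0.4   0.01]
```

Emit:
{"op": "play_rows", "data": {"steps": [{"x":10,"y":0,"z":-1,"yaw":0},{"x":20,"y":0,"z":-1,"yaw":0},{"x":30,"y":0,"z":-1,"yaw":0},{"x":40,"y":0,"z":-1,"yaw":0},{"x":50,"y":0,"z":-1,"yaw":0}]}}

```text
time: 24.85
tcp_pos: [0.6434, 0.1797, 0.1865]
orientation: [-0.0, 0.602, 0.798, -0.002]
ft_force: [1.6, -5.3, 2.7]
opening: 0.0003
grasp_force: 2.7
```

Emit:
{"op": "play_rows", "data": {"steps": [{"x":5,"y":0,"z":0,"yaw":0},{"x":10,"y":0,"z":0,"yaw":0},{"x":14,"y":0,"z":0,"yaw":0},{"x":17,"y":0,"z":0,"yaw":0},{"x":20,"y":0,"z":0,"yaw":0}]}}

```text
time: 25.35
tcp_pos: [0.6383, 0.198, 0.1865]
orientation: [-0.0, 0.602, 0.798, -0.003]
ft_force: [2.7, -8.7, 6.8]
opening: 0.0004
grasp_force: 7.1
```

Emit:
{"op": "play_rows", "data": {"steps": [{"x":2,"y":0,"z":0,"yaw":0},{"x":4,"y":0,"z":0,"yaw":0},{"x":6,"y":0,"z":0,"yaw":0},{"x":7,"y":0,"z":0,"yaw":0}]}}

```text
time: 25.75
tcp_pos: [0.638, 0.1996, 0.1865]
orientation: [0.003, 0.604, 0.797, -0.006]
ft_force: [3.4, -17.3, 10.5]
opening: 0.0004
grasp_force: 8.7
```

```bash
python3 -c "
from h import *
st();t=cl(46.5,-77);goal(t[0],t[1],38,16)"
```

```text
t 25.75 p [0.638  0.1996 0.1865] q [ 0.0035  0.6038  0.7971 -0.0063] j [-0.101  1.081 -0.544  1.529  0.748  0.759 -0.7  ] f [  3.4 -17.3  10.5] tq [-3.28 -0.69  0.08] op 0.0004089949547451378 8.67171697318554
shift [-1.5 -0.5  1.6] dist 2 toolYdeg 15.72 yaw -0.005 grasp [638.  199.6  39.5] cl [ 47.  -75.5] tilt [-0.12 -0.81]
```

Emit:
{"op": "play_rows", "data": {"steps": [{"x":-10,"y":0,"z":0,"yaw":0},{"x":-30,"y":0,"z":0,"yaw":0},{"x":-50,"y":0,"z":-30,"yaw":0},{"x":-80,"y":0,"z":-70,"yaw":0},{"x":-125,"y":0,"z":-90,"yaw":0}]}}

```text
time: 26.25
tcp_pos: [0.6702, 0.0906, 0.2791]
orientation: [-0.003, 0.599, 0.801, 0.002]
ft_force: [1.1, 0.0, 0.3]
opening: 0.0006
grasp_force: 0.0
```

Emit:
{"op": "play_rows", "data": {"steps": [{"x":-30,"y":0,"z":-40,"yaw":0},{"x":-70,"y":0,"z":-70,"yaw":0},{"x":-110,"y":0,"z":-90,"yaw":0},{"x":-150,"y":0,"z":-90,"yaw":0},{"x":-150,"y":0,"z":-90,"yaw":0}], "claw": 40}}

```text
time: 26.75
tcp_pos: [0.7134, -0.065, 0.3654]
orientation: [-0.0, 0.606, 0.796, -0.003]
ft_force: [-0.2, -1.1, -1.4]
opening: 0.038
grasp_force: 0.0
```

```bash
python3 -c "
from h import *
st()
b=snap('top','t6.png');a=snap('scene','s6.png')
c=b['frame'][125:245,125:245];cv2.imwrite('pics/t6c.png',cv2.resize(c,(600,600),interpolation=cv2.INTER_CUBIC))
c=a['frame'][260:365,250:380];cv2.imwrite('pics/s6c.png',cv2.resize(c,(740,598),interpolation=cv2.INTER_CUBIC))
for k in 'ABC':
  lat(b,k,(150,245,125,245),.044)
"
```

```text
t 26.75 p [ 0.7134 -0.065   0.3654] q [-0.      0.6056  0.7957 -0.0026] j [ 0.331  0.934 -0.696  1.27   0.604  1.149 -0.137] f [-0.2 -1.1 -1.4] tq [-0.11  0.04  0.02] op 0.038029784745051066 0.0
A ymax 52.6 ymin 14.7 []
A ymax -3.6 ymin -74.0 [(-75, np.float64(-69.9), np.float64(-30.2)), (-70, np.float64(-69.1), np.float64(-28.4)), (-65, np.float64(-70.1), np.float64(-27.6)), (-60, np.float64(-69.3), np.float64(-28.6)), (-55, np.float64(-67.5), np.float64(-30.5)), (-50, np.float64(-63.0), np.float64(-31.6)), (-45, np.float64(-64.0), np.float64(-30.7)), (-40, np.float64(-62.3), np.float64(-31.8)), (-35, np.float64(-64.2), np.float64(-30.0)), (-30, np.float64(-62.5), np.float64(-31.1)), (-25, np.float64(-64.4), np.float64(-30.2)), (-20, np.float64(-64.6), np.float64(-31.2)), (-15, np.float64(-63.7), np.float64(-30.4)), (-10, np.float64(-64.8), np.float64(-31.4)), (-5, np.float64(-63.9), np.float64(-29.6))]
blue ymax -6.5 ymin -47.9 [(-50, np.float64(66.6), np.float64(70.3)), (-45, np.float64(67.5), np.float64(71.2)), (-40, np.float64(66.4), np.float64(70.2)), (-30, np.float64(66.2), np
[... 2569 characters left out ...]
 ymin -47.9 [(-50, np.float64(66.6), np.float64(70.3)), (-45, np.float64(67.5), np.float64(71.2)), (-40, np.float64(66.4), np.float64(70.2)), (-30, np.float64(66.2), np.float64(70.0)), (-25, np.float64(68.0), np.float64(70.9)), (-20, np.float64(66.1), np.float64(69.8)), (-15, np.float64(67.9), np.float64(70.7))]
blue ymax -4.8 ymin -52.6 [(-50, np.float64(-75.1), np.float64(-71.5)), (-45, np.float64(-76.2), np.float64(-70.6)), (-40, np.float64(-75.3), np.float64(-70.8)), (-35, np.float64(-76.4), np.float64(-72.7)), (-30, np.float64(-74.6), np.float64(-71.0)), (-20, np.float64(-74.8), np.float64(-71.1)), (-15, np.float64(-75.8), np.float64(-70.3)), (-10, np.float64(-75.0), np.float64(-71.3))]
```

View pics/t6c.png

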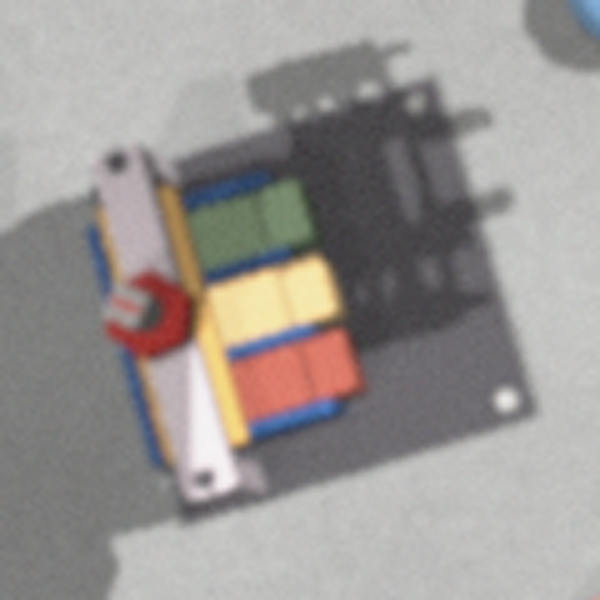

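View pics/s6c.png

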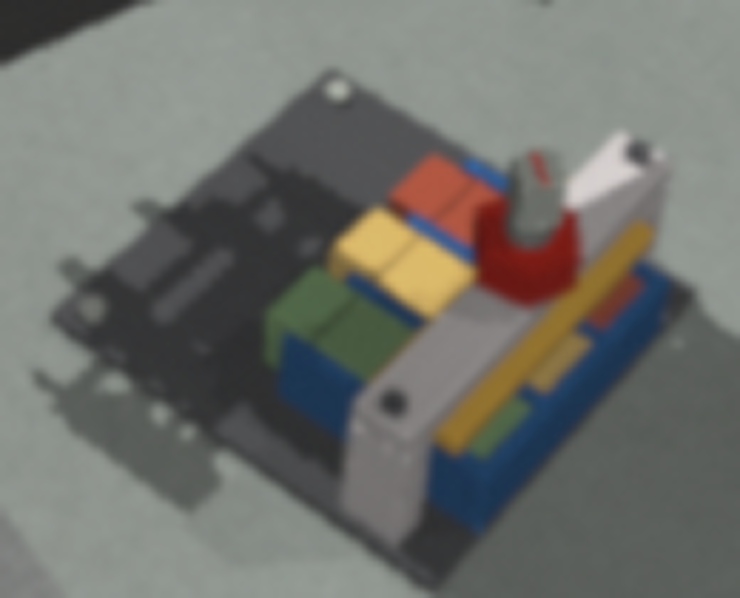

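The pictures show all three blanks lying in their lanes with aligned tails, and in the scene crop their far ends touch the inner wall at (500,425), (560,360) and (618,300). Next I'll measure the screw head and the nut.

```bash
python3 -c "
from h import *
b=snap('top');a=snap('scene')
p=cl(0,22);print(p)
ub=proj(b,[[p[0]/1e3,p[1]/1e3,.149],[p[0]/1e3,p[1]/1e3,.111]]);ua=proj(a,[[p[0]/1e3,p[1]/1e3,.149],[p[0]/1e3,p[1]/1e3,.111]]);print(ub,ua)
def crop(s,c,r):
    x,y=np.round(c).astype(int); print(x-r,y-r); return cv2.resize(s['frame'][y-r:y+r,x-r:x+r],(400,400),interpolation=cv2.INTER_CUBIC)
cv2.imwrite('pics/h1.png',np.hstack([crop(b,ub.mean(0),12),crop(a,ua.mean(0),16)]))
P=cloud(a); Q=cloud(b)
for n,X,u in(('top',Q,ub),('scene',P,ua)):
    for c in u:
        x,y=np.round(c).astype(int); print(n,np.round(np.nanmedian(X[y-1:y+2,x-1:x+2].reshape(-1,3),0)*1000,1))
"
```

```text
[565.93597817 280.34775731]
[[150.10195019 185.19043948]
 [154.17364241 186.90335895]] [[344.42556741 290.13121786]
 [342.62571888 300.72656913]]
140 174
328 279
top [566.2 280.  150.2]
top [561.5 271.5 143.7]
scene [568.5 281.1 151.8]
scene [572.5 288.  121.1]
```

View pics/h1.png

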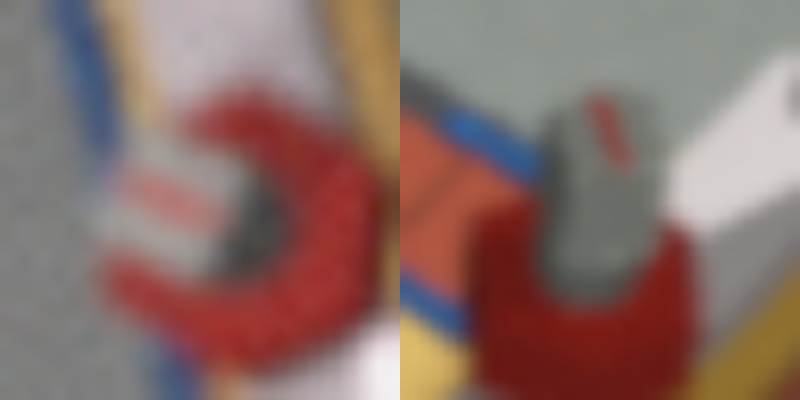

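The crop shows the head's top face centred at (168,203) with its red line from (125,180) to (210,225); in the scene crop the line runs from (595,100) to (628,165). The hex nut's right corners are near (380,190) and (345,310).

```bash
python3 -c "
from h import *
b=snap('top');a=snap('scene')
def px(l,x0,y0,k): return [[(x+.5)/k-.5+x0,(y+.5)/k-.5+y0] for x,y in l]
def A(W): d=W[1]-W[0]; return np.degrees(np.arctan2(d[1],d[0]))
T=onplane(b,px([(125,180),(210,225),(168,203)],140,174,16.667),.150)*1000
S=onplane(a,px([(195,100),(228,165)],328,279,12.5),.150)*1000
print(T.round(1),A(T),S.round(1),A(S))
# red line pixels and nut, top view
H=cv2.cvtColor(cv2.resize(b['frame'][174:198,140:164],(400,400),interpolation=cv2.INTER_CUBIC),cv2.COLOR_BGR2HSV).astype(int)
red=((H[...,0]<8)|(H[...,0]>170))
line=red&(H[...,1]>55)&(H[...,2]>150); line[:, 235:]=0; line[235:]=0; line[:150]=0;line[:,:100]=0
ys,xs=np.nonzero(line); W=onplane(b,px(np.c_[xs,ys],140,174,16.667),.150)[:,:2]*1000; e=np.linalg.eigh(np.cov(W.T))
print('line',len(xs),W.mean(0),np.degrees(np.arctan2(e[1][1,1],e[1][0,1])),np.sqrt(e[0]))
nut=(red&(H[...,1]>120)).astype(np.uint8)
c=max(cv2.findContours(nut,0,2)[0],key=cv2.contourArea)
W=onplane(b,px(c.reshape(-1,2),140,174,16.667),.111)[:,:2]*1000
# support widths vs angle about axis
ax=cl(0,22)
h=[( (W-ax)@[np.cos(t),np.sin(t)]).max() for t in np.radians(np.arange(0,360,10))]
print('support',list(zip(range(0,360,10),np.round(h,1))))
"
```

```text
[[568.3 288.4 150. ]
 [560.7 274.5 150. ]
 [564.4 281.4 150. ]] -118.65000937519636 [[561.7 270.4 150. ]
 [567.2 286.7 150. ]] 71.50896232540123
line 3012 [564.64618904 280.7430177 ] 65.86085712918832 [1.54205642 4.10231561]
support [(0, np.float64(20.2)), (10, np.float64(19.9)), (20, np.float64(19.1)), (30, np.float64(18.4)), (40, np.float64(17.3)), (50, np.float64(15.8)), (60, np.float64(14.6)), (70, np.float64(17.5)), (80, np.float64(19.9)), (90, np.float64(21.7)), (100, np.float64(23.1)), (110, np.float64(23.8)), (120, np.float64(23.9)), (130, np.float64(23.5)), (140, np.float64(22.7)), (150, np.float64(24.4)), (160, np.float64(25.5)), (170, np.float64(25.9)), (180, np.float64(25.5)), (190, np.float64(24.8)), (200, np.float64(23.8)), (210, np.float64(24.0)), (220, np.float64(24.7)), (230, np.float64(25.8)), (240, np.float64(26.4)), (250, np.float64(26.2)), (260, np.float64(25.2)), (270, np.float64(23.4)), (280, np.float64(23.8)), (290, np.float64(23.9)), (300, np.float64(23.4)), (310, np.float64(22.5)), (320, np.float64(21.7)), (330, np.float64(20.6)), (340, np.float64(19.5)), (350, np.float64(20.0))]
```

```bash
python3 -c "
from h import *
st();goal(566,280.5,200,67)"
```

```text
t 27.05 p [ 0.7119 -0.0555  0.3652] q [-0.003   0.6004  0.7997 -0.0013] j [ 0.323  0.934 -0.702  1.276  0.603  1.149 -0.139] f [0.2 0.1 0.5] tq [-0.02  0.05  0.03] op 0.040004174006893885 0.0
shift [363.3 -46.2  19.6] dist 367 toolYdeg 16.21 yaw -0.886 grasp [711.9 -55.5 218.2] cl [  47.7 -341.1] tilt [-0.37  0.08]
```

Emit:
{"op": "play_rows", "data": {"steps": [{"x":45,"y":-6,"z":3,"yaw":0},{"x":90,"y":-12,"z":6,"yaw":0},{"x":135,"y":-18,"z":10,"yaw":0},{"x":180,"y":-23,"z":14,"yaw":0},{"x":225,"y":-29,"z":18,"yaw":0}]}}

```text
time: 27.55
tcp_pos: [0.6208, 0.153, 0.3478]
orientation: [-0.002, 0.601, 0.799, -0.002]
ft_force: [0.3, 0.9, 0.3]
opening: 0.0398
grasp_force: 0.0
```

Emit:
{"op": "play_rows", "data": {"steps": [{"x":45,"y":-6,"z":0,"yaw":-0.15},{"x":90,"y":-11,"z":0,"yaw":-0.3},{"x":138,"y":-17,"z":0,"yaw":-0.45},{"x":138,"y":-17,"z":0,"yaw":-0.6},{"x":138,"y":-17,"z":0,"yaw":-0.74}]}}

```text
time: 28.05
tcp_pos: [0.5656, 0.2818, 0.3485]
orientation: [-0.003, 0.266, 0.964, -0.0]
ft_force: [0.9, -0.0, -0.0]
opening: 0.0401
grasp_force: 0.0
```

Emit:
{"op": "play_rows", "data": {"steps": [{"x":0,"y":0,"z":0,"yaw":-0.14},{"x":0,"y":0,"z":0,"yaw":-0.14},{"x":0,"y":0,"z":0,"yaw":-0.14},{"x":0,"y":0,"z":0,"yaw":-0.14}]}}

```text
time: 28.45
tcp_pos: [0.5676, 0.2785, 0.3481]
orientation: [-0.003, 0.205, 0.979, -0.001]
ft_force: [0.0, 0.1, -0.2]
opening: 0.0399
grasp_force: 0.0
```

```bash
python3 -c "
from h import *
st();goal(566,280.5,142,67)"
```

```text
t 28.45 p [0.5676 0.2785 0.3481] q [-2.700e-03  2.051e-01  9.787e-01 -7.000e-04] j [-0.084  0.9   -0.881  1.575  0.767  1.049 -0.024] f [ 0.   0.1 -0.2] tq [0.04 0.02 0.01] op 0.03990530565692178 0.0
shift [ 2.   1.4 59.1] dist 59 toolYdeg 66.32 yaw -0.012 grasp [567.6 278.5 201.1] cl [ 1.1 19.8] tilt [-0.32 -0.02]
```

Emit:
{"op": "play_rows", "data": {"steps": [{"x":2,"y":1.4,"z":0,"yaw":-0.14},{"x":2,"y":1.4,"z":0,"yaw":-0.28},{"x":2,"y":1.4,"z":0,"yaw":-0.42},{"x":2,"y":1.4,"z":0,"yaw":-0.56},{"x":2,"y":1.4,"z":0,"yaw":-0.7}]}}

```text
time: 28.95
tcp_pos: [0.5665, 0.2803, 0.3482]
orientation: [-0.003, -0.146, 0.989, 0.0]
ft_force: [0.4, -0.3, 0.7]
opening: 0.0399
grasp_force: 0.0
```

Emit:
{"op": "play_rows", "data": {"steps": [{"x":0,"y":0,"z":0,"yaw":-0.14},{"x":0,"y":0,"z":0,"yaw":-0.28},{"x":0,"y":0,"z":0,"yaw":-0.42},{"x":0,"y":0,"z":0,"yaw":-0.56},{"x":0,"y":0,"z":0,"yaw":-0.7}]}}

```text
time: 29.45
tcp_pos: [0.5666, 0.2802, 0.3481]
orientation: [-0.003, -0.476, 0.879, 0.001]
ft_force: [-0.5, -0.8, 0.1]
opening: 0.0401
grasp_force: 0.0
```

Emit:
{"op": "play_rows", "data": {"steps": [{"x":0,"y":0,"z":0,"yaw":-0.14},{"x":0,"y":0,"z":0,"yaw":-0.18},{"x":0,"y":0,"z":0,"yaw":-0.18},{"x":0,"y":0,"z":0,"yaw":-0.18},{"x":0,"y":0,"z":0,"yaw":-0.18}]}}

```text
time: 29.95
tcp_pos: [0.5666, 0.2802, 0.3481]
orientation: [-0.002, -0.551, 0.835, 0.001]
ft_force: [0.1, -0.1, -0.5]
opening: 0.04
grasp_force: 0.0
```

```bash
python3 -c "
from h import *
st();goal(566,280.5,142,157)
a=snap('scene');cv2.imwrite('pics/s7.png',cv2.resize(a['frame'][220:365,260:420],(640,580)))"
```

```text
t 29.95 p [0.5666 0.2802 0.3481] q [-0.0025 -0.551   0.8345  0.0012] j [ 0.024  1.034 -1.207  1.569  0.998  1.263  1.386] f [ 0.1 -0.1 -0.5] tq [0.09 0.01 0.02] op 0.04000476855663161 0.0
shift [-0.2  0.4 59.1] dist 59 toolYdeg 156.87 yaw -0.002 grasp [566.6 280.2 201.1] cl [ 0.6 21.7] tilt [-0.31 -0.04]
```

View pics/s7.png

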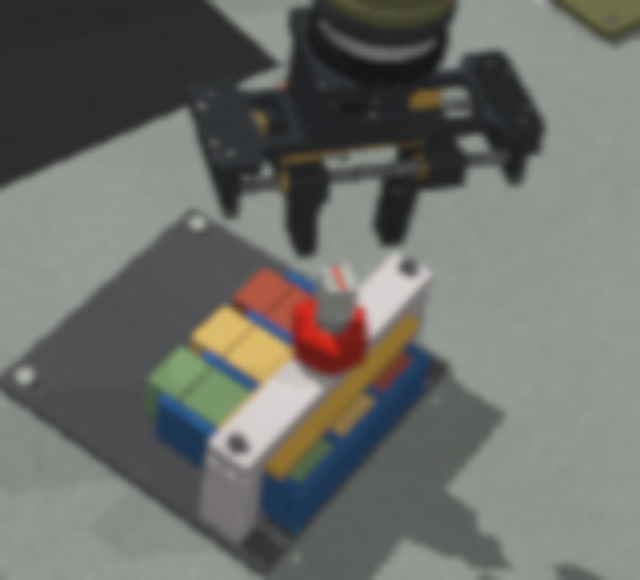

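The gripper is over the screw head, its open fingers at (303,220) and (393,205) straddling the head at (338,285). I'll descend and grip.

Emit:
{"op": "play_rows", "data": {"steps": [{"x":0,"y":0,"z":20,"yaw":0},{"x":0,"y":0,"z":40,"yaw":0},{"x":0,"y":0,"z":55,"yaw":0},{"x":0,"y":0,"z":59,"yaw":0},{"x":0,"y":0,"z":59,"yaw":0}]}}

```text
time: 30.5
tcp_pos: [0.5661, 0.2799, 0.2876]
orientation: [-0.004, -0.552, 0.834, 0.002]
ft_force: [-0.9, -0.7, 0.2]
opening: 0.0402
grasp_force: 0.0
```

Emit:
{"op": "play_rows", "data": {"steps": [{"x":0,"y":0,"z":0,"yaw":0},{"x":0,"y":0,"z":0,"yaw":0},{"x":0,"y":0,"z":0,"yaw":0},{"x":0,"y":0,"z":0,"yaw":0},{"x":0,"y":0,"z":0,"yaw":0}], "claw": 5, "squeeze": 40}}

```text
time: 31.0
tcp_pos: [0.5663, 0.2804, 0.2898]
orientation: [-0.002, -0.552, 0.834, 0.002]
ft_force: [-0.7, -0.3, 4.0]
opening: 0.0197
grasp_force: 39.9
```

```bash
python3 -c "
from h import *
st();goal(566,280.5,142,157)"
```

```text
t 31.0 p [0.5663 0.2804 0.2898] q [-0.0019 -0.5515  0.8342  0.0015] j [ 0.011  1.104 -1.162  1.611  1.077  1.189  1.336] f [-0.7 -0.3  4. ] tq [ 0.08  0.14 -0.07] op 0.019674067633037046 39.89962278865278
shift [0.1 0.3 0.8] dist 1 toolYdeg 156.94 yaw -0.001 grasp [566.3 280.4 142.8] cl [ 0.4 22. ] tilt [-0.28  0.02]
```

Emit:
{"op": "play_rows", "data": {"steps": [{"x":0,"y":0,"z":0.3,"yaw":0.14},{"x":0,"y":0,"z":0.5,"yaw":0.28},{"x":0,"y":0,"z":0.8,"yaw":0.42},{"x":0,"y":0,"z":1.1,"yaw":0.56},{"x":0,"y":0,"z":1.3,"yaw":0.7}]}}

```text
time: 31.5
tcp_pos: [0.566, 0.2807, 0.2885]
orientation: [-0.002, -0.23, 0.973, 0.001]
ft_force: [-1.3, -0.0, 2.0]
opening: 0.0196
grasp_force: 39.9
```

```bash
python3 -c "
from h import *
st();goal(566,280.5,142,116.8)"
```

```text
t 31.5 p [0.566  0.2807 0.2885] q [-0.0025 -0.2297  0.9733  0.0011] j [-0.026  1.052 -1.045  1.614  0.999  1.096  0.68 ] f [-1.3 -0.   2. ] tq [0.27 0.19 0.08] op 0.019609106831521384 39.88757167942822
shift [ 0.1 -0.2 -0.5] dist 1 toolYdeg 116.56 yaw -0.004 grasp [566.  280.7 141.5] cl [ 0.2 22.3] tilt [-0.3   0.06]
```

Emit:
{"op": "play_rows", "data": {"steps": [{"x":0,"y":0,"z":0.3,"yaw":0.14},{"x":0,"y":0,"z":0.5,"yaw":0.28},{"x":0,"y":0,"z":0.8,"yaw":0.42},{"x":0,"y":0,"z":1.1,"yaw":0.56},{"x":0,"y":0,"z":1.3,"yaw":0.7}]}}

```text
time: 32.0
tcp_pos: [0.566, 0.2811, 0.2872]
orientation: [-0.003, 0.118, 0.993, 0.001]
ft_force: [-0.9, 1.7, 1.3]
opening: 0.0201
grasp_force: 39.9
```

Emit:
{"op": "play_rows", "data": {"steps": [{"x":0,"y":0,"z":0.3,"yaw":0.14},{"x":0,"y":0,"z":0.5,"yaw":0.28},{"x":0,"y":0,"z":0.8,"yaw":0.42},{"x":0,"y":0,"z":1.1,"yaw":0.56},{"x":0,"y":0,"z":1.3,"yaw":0.7}]}}

```text
time: 32.5
tcp_pos: [0.5662, 0.2814, 0.2858]
orientation: [-0.003, 0.451, 0.892, 0.0]
ft_force: [-0.4, 2.8, 0.5]
opening: 0.0196
grasp_force: 39.9
```

```bash
python3 -c "
from h import *
st();goal(566,280.5,142,37)"
```

```text
t 32.5 p [0.5662 0.2814 0.2858] q [-2.600e-03  4.511e-01  8.925e-01  3.000e-04] j [-0.142  0.95  -0.757  1.621  0.786  0.902 -0.566] f [-0.4  2.8  0.5] tq [ 0.56 -0.18  0.14] op 0.01962733161838591 39.92588555440307
shift [-0.6 -0.7 -3.2] dist 3 toolYdeg 36.38 yaw -0.011 grasp [566.2 281.4 138.8] cl [ 0.5 23. ] tilt [-0.25  0.17]
```

Emit:
{"op": "play_rows", "data": {"steps": [{"x":0,"y":0,"z":0.3,"yaw":0.14},{"x":0,"y":0,"z":0.5,"yaw":0.28},{"x":0,"y":0,"z":0.8,"yaw":0.42},{"x":0,"y":0,"z":1.1,"yaw":0.56},{"x":0,"y":0,"z":1.3,"yaw":0.7}]}}

```text
time: 33.0
tcp_pos: [0.5665, 0.2815, 0.2845]
orientation: [-0.002, 0.73, 0.684, -0.0]
ft_force: [1.0, 2.6, -1.0]
opening: 0.0198
grasp_force: 40.0
```

```bash
python3 -c "
from h import *
st();goal(566,280.5,142,-3.5)"
```

```text
t 33.0 p [0.5665 0.2815 0.2845] q [-2.300e-03  7.297e-01  6.838e-01 -2.000e-04] j [-0.222  0.907 -0.587  1.626  0.639  0.81  -1.15 ] f [ 1.   2.6 -1. ] tq [ 0.49 -0.45  0.1 ] op 0.01976523719559077 39.95735985226929
shift [-1.  -0.5 -4.5] dist 5 toolYdeg -3.72 yaw -0.004 grasp [566.5 281.5 137.5] cl [ 0.9 22.9] tilt [-0.2   0.17]
```

Emit:
{"op": "play_rows", "data": {"steps": [{"x":0,"y":0,"z":0.3,"yaw":0.14},{"x":0,"y":0,"z":0.5,"yaw":0.28},{"x":0,"y":0,"z":0.6,"yaw":0.35}]}}

```text
time: 33.3
tcp_pos: [0.5667, 0.2815, 0.2838]
orientation: [-0.002, 0.837, 0.547, -0.0]
ft_force: [1.7, 1.7, -1.2]
opening: 0.0196
grasp_force: 40.0
```

```bash
python3 -c "
from h import *
st();goal(566,280.5,142,-23.5)"
```

```text
t 33.3 p [0.5667 0.2815 0.2838] q [-1.900e-03  8.372e-01  5.468e-01 -5.000e-04] j [-0.268  0.89  -0.496  1.628  0.555  0.768 -1.429] f [ 1.7  1.7 -1.2] tq [ 0.33 -0.54  0.07] op 0.019645924336095678 39.95754422619939
shift [-1.2 -0.3 -5.2] dist 5 toolYdeg -23.7 yaw -0.003 grasp [566.7 281.5 136.8] cl [ 1.  22.9] tilt [-0.16  0.15]
```

Emit:
{"op": "play_rows", "data": {"steps": [{"x":0,"y":0,"z":0.3,"yaw":0.14},{"x":0,"y":0,"z":0.5,"yaw":0.25},{"x":0,"y":0,"z":0.5,"yaw":0.25}]}}

```text
time: 33.6
tcp_pos: [0.5668, 0.2814, 0.2834]
orientation: [-0.002, 0.898, 0.44, -0.001]
ft_force: [2.1, 2.4, -0.1]
opening: 0.0197
grasp_force: 40.0
```

```bash
python3 -c "
from h import *
st();goal(566,280.5,142,-38)"
```

```text
t 33.6 p [0.5668 0.2814 0.2834] q [-1.600e-03  8.981e-01  4.397e-01 -7.000e-04] j [-0.302  0.879 -0.43   1.63   0.49   0.742 -1.621] f [ 2.1  2.4 -0.1] tq [ 0.43 -0.68 -0.13] op 0.019740432771785214 39.95412262156606
shift [-1.2 -0.1 -5.6] dist 6 toolYdeg -37.83 yaw 0.003 grasp [566.8 281.4 136.4] cl [ 1.1 22.8] tilt [-0.15  0.12]
```

Emit:
{"op": "play_rows", "data": {"steps": [{"x":0,"y":0,"z":0.2,"yaw":0.1},{"x":0,"y":0,"z":0.4,"yaw":0.2},{"x":0,"y":0,"z":0.4,"yaw":0.2}]}}

```text
time: 33.9
tcp_pos: [0.5669, 0.2812, 0.2829]
orientation: [-0.002, 0.937, 0.349, -0.001]
ft_force: [3.5, 3.6, -0.0]
opening: 0.0194
grasp_force: 40.0
```

```bash
python3 -c "
from h import *
st();goal(566,280.5,142,-49.5)"
```

```text
t 33.9 p [0.5669 0.2812 0.2829] q [-1.500e-03  9.372e-01  3.487e-01 -9.000e-04] j [-0.329  0.872 -0.377  1.632  0.435  0.723 -1.772] f [ 3.5  3.6 -0. ] tq [ 0.51 -0.79 -0.1 ] op 0.01944747459899313 39.952126583084464
shift [-1.2 -0.1 -6.1] dist 6 toolYdeg -49.18 yaw 0.006 grasp [566.9 281.2 135.9] cl [ 1.2 22.6] tilt [-0.16  0.12]
```

Emit:
{"op": "play_rows", "data": {"steps": [{"x":0,"y":0,"z":0.2,"yaw":0.1},{"x":0,"y":0,"z":0.4,"yaw":0.2}]}}

```text
time: 34.1
tcp_pos: [0.567, 0.2811, 0.2826]
orientation: [-0.002, 0.968, 0.253, -0.001]
ft_force: [2.0, 3.9, 0.9]
opening: 0.0195
grasp_force: 39.9
```

```bash
python3 -c "
from h import *
st();goal(566,280.5,142,-60.8)"
```

```text
t 34.1 p [0.567  0.2811 0.2826] q [-0.0016  0.9675  0.2528 -0.0011] j [-0.357  0.866 -0.323  1.634  0.377  0.705 -1.923] f [2.  3.9 0.9] tq [ 0.43 -0.77  0.08] op 0.019491929243567595 39.94630616158247
shift [-1.2 -0.  -6.4] dist 7 toolYdeg -60.71 yaw 0.002 grasp [567.  281.1 135.6] cl [ 1.2 22.4] tilt [-0.17  0.15]
```

Emit:
{"op": "play_rows", "data": {"steps": [{"x":0,"y":0,"z":0.1,"yaw":0.08},{"x":0,"y":0,"z":0.2,"yaw":0.15}]}}

```text
time: 34.3
tcp_pos: [0.567, 0.281, 0.2823]
orientation: [-0.001, 0.984, 0.18, -0.001]
ft_force: [3.3, 3.0, -0.4]
opening: 0.0193
grasp_force: 39.9
```

```bash
python3 -c "
from h import *
st();goal(566,280.5,142,-69.4)"
```

```text
t 34.3 p [0.567  0.281  0.2823] q [-0.0013  0.9837  0.1801 -0.0013] j [-0.379  0.862 -0.282  1.635  0.332  0.693 -2.034] f [ 3.3  3.  -0.4] tq [ 0.45 -0.81  0.07] op 0.019342823548976807 39.93282082490623
shift [-1.1  0.1 -6.7] dist 7 toolYdeg -69.25 yaw 0.003 grasp [567.  281.  135.3] cl [ 1.2 22.4] tilt [-0.17  0.12]
```

Emit:
{"op": "play_rows", "data": {"steps": [{"x":0,"y":0,"z":0.1,"yaw":0.08},{"x":0,"y":0,"z":0.2,"yaw":0.15}]}}

```text
time: 34.5
tcp_pos: [0.5667, 0.281, 0.2821]
orientation: [-0.001, 0.994, 0.107, -0.002]
ft_force: [2.0, 2.2, 2.8]
opening: 0.02
grasp_force: 41.9
```

```bash
python3 -c "
from h import *
st();goal(566,280.5,142,-78)"
```

```text
t 34.5 p [0.5667 0.281  0.2821] q [-8.000e-04  9.942e-01  1.075e-01 -1.600e-03] j [-0.401  0.859 -0.242  1.637  0.287  0.683 -2.142] f [2.  2.2 2.8] tq [ 0.28 -0.11  1.15] op 0.020043360791029433 41.854212507168995
shift [-0.9  0.4 -6.9] dist 7 toolYdeg -77.66 yaw 0.006 grasp [566.7 281.  135.1] cl [ 1.  22.4] tilt [-0.19  0.07]
```

Emit:
{"op": "play_rows", "data": {"steps": [{"x":0,"y":0,"z":0.1,"yaw":0.08},{"x":0,"y":0,"z":0.2,"yaw":0.15}]}}

```text
time: 34.7
tcp_pos: [0.5657, 0.281, 0.2821]
orientation: [-0.0, 0.999, 0.033, -0.003]
ft_force: [-2.6, 0.9, 7.6]
opening: 0.0219
grasp_force: 42.6
```

```bash
python3 -c "
from h import *
st();goal(566,280.5,142,-86.6)
a=snap('scene');cv2.imwrite('pics/s8.png',cv2.resize(a['frame'][240:365,270:400],(620,596),interpolation=cv2.INTER_CUBIC))"
```

```text
t 34.7 p [0.5657 0.281  0.2821] q [-1.000e-04  9.994e-01  3.320e-02 -3.000e-03] j [-0.423  0.856 -0.202  1.64   0.24   0.675 -2.25 ] f [-2.6  0.9  7.6] tq [0.24 0.65 1.14] op 0.021875158995009192 42.637154990807176
shift [ 0.2  0.5 -6.9] dist 7 toolYdeg -86.19 yaw 0.007 grasp [565.7 281.  135.1] cl [-0.1 22.7] tilt [-0.34  0.  ]
```

View pics/s8.png

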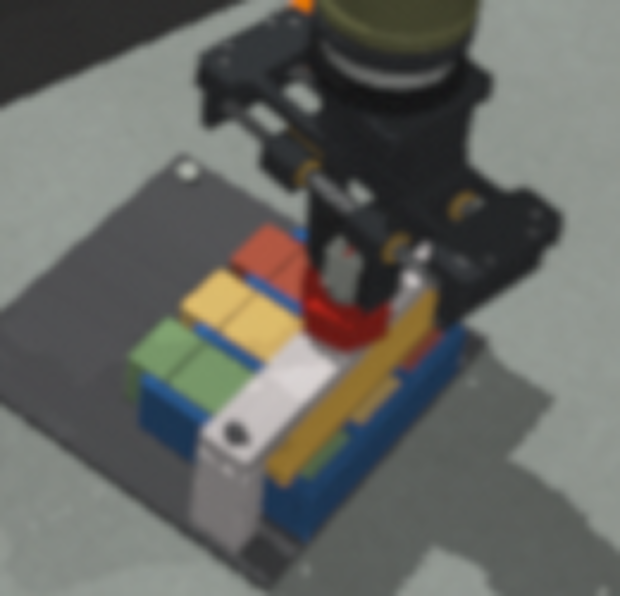

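The picture shows the fingers on the head at (340,270) and the brass bar at (370,375), now lowered. Wrist torque jumped to 1.15 N·m at about 4.0 rad of turn, which is the dead stop. Next I'll release and measure.

Emit:
{"op": "play_rows", "data": {"steps": [{"x":0,"y":0,"z":0,"yaw":0},{"x":0,"y":0,"z":0,"yaw":0},{"x":0,"y":0,"z":0,"yaw":0},{"x":0,"y":0,"z":-15,"yaw":0},{"x":0,"y":0,"z":-50,"yaw":0}], "claw": 44}}

```text
time: 35.25
tcp_pos: [0.5656, 0.2792, 0.3297]
orientation: [0.002, 1.0, 0.03, -0.006]
ft_force: [0.4, 0.8, -0.2]
opening: 0.044
grasp_force: 0.0
```

Emit:
{"op": "play_rows", "data": {"steps": [{"x":0,"y":0,"z":-30,"yaw":-0.14},{"x":0,"y":0,"z":-40,"yaw":-0.28},{"x":0,"y":0,"z":-40,"yaw":-0.42},{"x":0,"y":0,"z":-40,"yaw":-0.56},{"x":0,"y":0,"z":-40,"yaw":-0.7}]}}

```text
time: 35.75
tcp_pos: [0.5669, 0.2798, 0.3726]
orientation: [-0.001, 0.928, 0.374, -0.002]
ft_force: [0.1, 0.1, -0.0]
opening: 0.044
grasp_force: 0.0
```

Emit:
{"op": "play_rows", "data": {"steps": [{"x":-40,"y":-40,"z":0,"yaw":-0.14},{"x":-75,"y":-75,"z":0,"yaw":-0.28},{"x":-110,"y":-110,"z":0,"yaw":-0.42},{"x":-140,"y":-140,"z":0,"yaw":-0.56},{"x":-160,"y":-160,"z":0,"yaw":-0.7}]}}

```text
time: 36.25
tcp_pos: [0.3373, 0.2855, 0.3737]
orientation: [-0.001, 0.742, 0.67, -0.003]
ft_force: [0.4, 0.2, -0.6]
opening: 0.0442
grasp_force: 0.0
```

```bash
python3 -c "
from h import *
st()
b=snap('top','t9.png');a=snap('scene','s9.png')
cb=cv2.resize(b['frame'][174:198,140:164],(400,400),interpolation=cv2.INTER_CUBIC)
ca=cv2.resize(a['frame'][275:335,310:370],(400,400),interpolation=cv2.INTER_CUBIC)
cv2.imwrite('pics/h9.png',np.hstack([cb,ca]))"
```

```text
t 36.25 p [0.3373 0.2855 0.3737] q [-0.0012  0.7421  0.6703 -0.0025] j [-0.406  0.567 -0.613  2.115  0.55   0.625 -1.506] f [ 0.4  0.2 -0.6] tq [-0.07  0.02 -0.01] op 0.044210205383043634 0.0
```

View pics/h9.png

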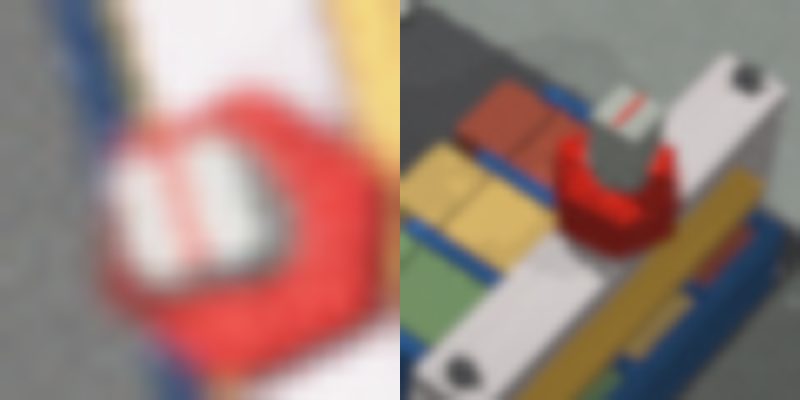

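The crop shows the head's red line now running (165,140)–(200,265), about 16° in world, which matches a turn of roughly 4 rad. The nut's hexagon has corners near (240,90), (380,170), (385,290) and (240,385).

```bash
python3 -c "
from h import *
b=snap('top');a=snap('scene')
def px(l,x0,y0,k): return [[(x+.5)/k-.5+x0,(y+.5)/k-.5+y0] for x,y in l]
zn=.111
W=onplane(b,px([(240,90),(380,170),(385,290),(240,385)],140,174,16.667),zn)[:,:2]*1000
print(W.round(1)); 
for i in range(3):
    d=W[i+1]-W[i]; print(np.linalg.norm(d).round(1), (np.degrees(np.arctan2(d[1],d[0]))+90)%60)
# head top / bar depths
P=cloud(a);Q=cloud(b)
H=cv2.cvtColor(a['frame'],cv2.COLOR_BGR2HSV).astype(int)
u=proj(a,np.r_[[ [*(cl(0,22)/1000),.143] ]])[0].round().astype(int); print('head',P[u[1]-1:u[1]+2,u[0]-1:u[0]+2,2].mean()*1000)
u=proj(b,np.r_[[ [*(cl(0,22)/1000),.143] ]])[0].round().astype(int); print('head top',Q[u[1]-1:u[1]+2,u[0]-1:u[0]+2,2].mean()*1000)
for n,s,X in(('scene',a,P),('top',b,Q)):
    H=cv2.cvtColor(s['frame'],cv2.COLOR_BGR2HSV).astype(int)
    C=(X[...,:2]*1000-C0)@np.array([[np.cos(CY),-np.sin(CY)],[np.sin(CY),np.cos(CY)]])
    m=(H[...,0]>12)&(H[...,0]<30)&(H[...,1]>100)&(abs(C[...,0])<76)&(X[...,2]>.047)
    ms=[(np.abs(C[...,1]-y)<2)&m for y in (-1,0,41,43,45)]
    print(n,[ (int(q.sum()),round(float(np.nanmedian(X[q][:,2])*1000),1)) for q in ms if q.sum()], np.nanpercentile(X[m][:,2]*1000,[5,25,50,75,95]).round(1))
    r=((H[...,0]<8)|(H[...,0]>170))&(H[...,1]>120)&(np.hypot(C[...,0],C[...,1]-22)<26)&(X[...,2]>.09)
    print('nut z',np.nanpercentile(X[r][:,2]*1000,[25,50,75,90]).round(1))
goal(566,280.5,200,27)
"
```

```text
[[588.1 281.2]
 [574.2 257.5]
 [554.2 256.6]
 [539.  280.9]]
27.5 29.429543987835544
20.0 32.56103034982979
28.6 31.95775938235937
head 144.7579936707768
head top 144.13007750071796
scene [(71, 57.8), (80, 57.9), (117, 56.9)] [47.6 55.5 57.4 59.  67.2]
nut z [104.4 111.2 112.7 114.2]
top [(55, 55.4), (72, 55.5)] [50.4 54.8 56.7 58.2 60.4]
nut z [109.1 110.3 111.8 112.9]
shift [ 19.6 224.3  25.6] dist 227 toolYdeg -6.4 yaw -0.583 grasp [341.  286.  226.4] cl [-214.6   89.4] tilt [-0.22 -0.01]
```

Emit:
{"op": "play_rows", "data": {"steps": [{"x":4,"y":45,"z":0,"yaw":-0.14},{"x":8,"y":90,"z":5,"yaw":-0.28},{"x":12,"y":135,"z":10,"yaw":-0.42},{"x":16,"y":180,"z":15,"yaw":-0.56},{"x":20,"y":224,"z":20,"yaw":-0.7}], "claw": 70}}

```text
time: 36.95
tcp_pos: [0.5693, 0.2789, 0.351]
orientation: [-0.002, 0.471, 0.882, -0.002]
ft_force: [-0.4, 0.7, 0.4]
opening: 0.0699
grasp_force: 0.0
```

Emit:
{"op": "play_rows", "data": {"steps": [{"x":0,"y":0,"z":0,"yaw":-0.14},{"x":0,"y":0,"z":0,"yaw":-0.28},{"x":0,"y":0,"z":0,"yaw":-0.42},{"x":0,"y":0,"z":0,"yaw":-0.56},{"x":0,"y":0,"z":0,"yaw":-0.7}]}}

```text
time: 37.45
tcp_pos: [0.5673, 0.2794, 0.3509]
orientation: [-0.002, 0.14, 0.99, -0.001]
ft_force: [-0.2, 0.1, 0.7]
opening: 0.0701
grasp_force: 0.0
```

Emit:
{"op": "play_rows", "data": {"steps": [{"x":0,"y":0,"z":0,"yaw":-0.14},{"x":0,"y":0,"z":0,"yaw":-0.28},{"x":0,"y":0,"z":0,"yaw":-0.42},{"x":0,"y":0,"z":0,"yaw":-0.56},{"x":0,"y":0,"z":0,"yaw":-0.7}]}}

```text
time: 37.95
tcp_pos: [0.5673, 0.2794, 0.3508]
orientation: [-0.003, -0.208, 0.978, -0.0]
ft_force: [-0.3, 0.0, -0.2]
opening: 0.0702
grasp_force: 0.0
```

Emit:
{"op": "play_rows", "data": {"steps": [{"x":0,"y":0,"z":0,"yaw":-0.14},{"x":0,"y":0,"z":0,"yaw":-0.28},{"x":0,"y":0,"z":0,"yaw":-0.42},{"x":0,"y":0,"z":0,"yaw":-0.56},{"x":0,"y":0,"z":0,"yaw":-0.63}]}}

```text
time: 38.45
tcp_pos: [0.5673, 0.2794, 0.3505]
orientation: [-0.003, -0.5, 0.866, 0.001]
ft_force: [0.5, 0.5, 0.1]
opening: 0.0699
grasp_force: 0.0
```

Emit:
{"op": "play_rows", "data": {"steps": [{"x":0,"y":0,"z":0,"yaw":0},{"x":0,"y":0,"z":0,"yaw":0},{"x":0,"y":0,"z":0,"yaw":0}]}}

```text
time: 38.75
tcp_pos: [0.5659, 0.2805, 0.3512]
orientation: [-0.003, -0.499, 0.867, 0.001]
ft_force: [0.3, 0.6, -0.7]
opening: 0.0699
grasp_force: 0.0
```

```bash
python3 -c "
from h import *
st();goal(566,280.5,112.5,150)"
```

```text
t 38.75 p [0.5659 0.2805 0.3512] q [-0.0027 -0.4992  0.8665  0.0009] j [ 0.029  1.04  -1.23   1.568  1.008  1.282  1.256] f [ 0.3  0.6 -0.7] tq [0.09 0.07 0.02] op 0.06989341315784911 0.0
shift [-0.4 -0.5 91.7] dist 92 toolYdeg 149.89 yaw -0.002 grasp [565.9 280.5 204.2] cl [ 0.  22.2] tilt [-0.32 -0.06]
```

Emit:
{"op": "play_rows", "data": {"steps": [{"x":0,"y":0,"z":30,"yaw":0},{"x":0,"y":0,"z":55,"yaw":0},{"x":0,"y":0,"z":75,"yaw":0},{"x":0,"y":0,"z":87,"yaw":0},{"x":0,"y":0,"z":92,"yaw":0}]}}

```text
time: 39.25
tcp_pos: [0.5647, 0.2808, 0.2581]
orientation: [-0.003, -0.5, 0.866, 0.001]
ft_force: [0.3, 0.1, 0.4]
opening: 0.0699
grasp_force: 0.0
```

Emit:
{"op": "play_rows", "data": {"steps": [{"x":0,"y":0,"z":0,"yaw":0},{"x":0,"y":0,"z":0,"yaw":0},{"x":0,"y":0,"z":0,"yaw":0},{"x":0,"y":0,"z":0,"yaw":0},{"x":0,"y":0,"z":0,"yaw":0}], "claw": 30, "squeeze": 40}}

```text
time: 39.75
tcp_pos: [0.5658, 0.2808, 0.2604]
orientation: [-0.001, -0.5, 0.866, 0.001]
ft_force: [3.4, -0.6, 2.6]
opening: 0.0446
grasp_force: 38.9
```

```bash
python3 -c "
from h import *
st();goal(566,280.5,112.5,150)"
```

```text
t 39.75 p [0.5658 0.2808 0.2604] q [-1.200e-03 -4.999e-01  8.661e-01  7.000e-04] j [ 0.008  1.15  -1.157  1.626  1.134  1.172  1.18 ] f [ 3.4 -0.6  2.6] tq [-0.22 -0.74 -0.01] op 0.044640665592143365 38.88091442212499
shift [ 0.2 -0.3  0.9] dist 1 toolYdeg 149.98 yaw -0.0 grasp [565.8 280.8 113.4] cl [ 0.  22.5] tilt [-0.15 -0.  ]
```

Emit:
{"op": "play_rows", "data": {"steps": [{"x":0,"y":0,"z":0.3,"yaw":0.14},{"x":0,"y":0,"z":0.5,"yaw":0.28},{"x":0,"y":0,"z":0.8,"yaw":0.42},{"x":0,"y":0,"z":1.1,"yaw":0.56},{"x":0,"y":0,"z":1.3,"yaw":0.7}]}}

```text
time: 40.25
tcp_pos: [0.5657, 0.2811, 0.2591]
orientation: [-0.001, -0.17, 0.985, 0.001]
ft_force: [3.5, -1.2, 3.0]
opening: 0.0445
grasp_force: 38.6
```

```bash
python3 -c "
from h import *
st();goal(566,280.5,112.5,109.8)"
```

```text
t 40.25 p [0.5657 0.2811 0.2591] q [-1.300e-03 -1.702e-01  9.854e-01  5.000e-04] j [-0.025  1.102 -1.052  1.628  1.066  1.084  0.514] f [ 3.5 -1.2  3. ] tq [-0.02 -0.67  0.03] op 0.04451235498189875 38.616138529905584
shift [-0.1 -0.7 -0.4] dist 1 toolYdeg 109.59 yaw -0.004 grasp [565.7 281.1 112.1] cl [-0.1 22.8] tilt [-0.16  0.04]
```

Emit:
{"op": "play_rows", "data": {"steps": [{"x":0,"y":0,"z":0.3,"yaw":0.14},{"x":0,"y":0,"z":0.5,"yaw":0.28},{"x":0,"y":0,"z":0.8,"yaw":0.42},{"x":0,"y":0,"z":1.1,"yaw":0.56},{"x":0,"y":0,"z":1.3,"yaw":0.7}]}}

```text
time: 40.75
tcp_pos: [0.5657, 0.2813, 0.2577]
orientation: [-0.001, 0.178, 0.984, 0.001]
ft_force: [3.2, -0.7, 1.8]
opening: 0.044
grasp_force: 38.6
```

Emit:
{"op": "play_rows", "data": {"steps": [{"x":0,"y":0,"z":0.3,"yaw":0.14},{"x":0,"y":0,"z":0.5,"yaw":0.28},{"x":0,"y":0,"z":0.8,"yaw":0.42},{"x":0,"y":0,"z":1.1,"yaw":0.56},{"x":0,"y":0,"z":1.3,"yaw":0.7}]}}

```text
time: 41.25
tcp_pos: [0.5659, 0.2815, 0.2565]
orientation: [-0.001, 0.505, 0.863, 0.0]
ft_force: [4.8, 0.4, 1.2]
opening: 0.0441
grasp_force: 38.6
```

```bash
python3 -c "
from h import *
st();goal(566,280.5,112.5,29.6)"
```

```text
t 41.25 p [0.5659 0.2815 0.2565] q [-1.400e-03  5.046e-01  8.634e-01  4.000e-04] j [-0.129  1.004 -0.788  1.635  0.874  0.89  -0.755] f [4.8 0.4 1.2] tq [ 0.13 -1.    0.11] op 0.04412010730524588 38.58826091664923
shift [-0.9 -0.4 -3.1] dist 3 toolYdeg 29.4 yaw -0.004 grasp [565.9 281.5 109.5] cl [ 0.3 23.1] tilt [-0.11  0.12]
```

Emit:
{"op": "play_rows", "data": {"steps": [{"x":0,"y":0,"z":0.3,"yaw":0.14},{"x":0,"y":0,"z":0.5,"yaw":0.28},{"x":0,"y":0,"z":0.8,"yaw":0.42}]}}

```text
time: 41.55
tcp_pos: [0.5661, 0.2815, 0.2556]
orientation: [-0.001, 0.673, 0.739, 0.0]
ft_force: [4.7, 0.5, 0.5]
opening: 0.0445
grasp_force: 38.6
```

```bash
python3 -c "
from h import *
st();goal(566,280.5,112.5,5.5)"
```

```text
t 41.55 p [0.5661 0.2815 0.2556] q [-1.300e-03  6.734e-01  7.393e-01  3.000e-04] j [-0.172  0.977 -0.693  1.637  0.796  0.831 -1.116] f [4.7 0.5 0.5] tq [ 0.1  -1.1   0.14] op 0.04450387572242319 38.58792409007492
shift [-1.  -0.2 -3.9] dist 4 toolYdeg 5.34 yaw -0.003 grasp [566.1 281.5 108.6] cl [ 0.5 23.1] tilt [-0.09  0.13]
```

Emit:
{"op": "play_rows", "data": {"steps": [{"x":0,"y":0,"z":0.3,"yaw":0.14},{"x":0,"y":0,"z":0.5,"yaw":0.28},{"x":0,"y":0,"z":0.7,"yaw":0.38}]}}

```text
time: 41.85
tcp_pos: [0.5663, 0.2814, 0.2549]
orientation: [-0.001, 0.801, 0.599, 0.0]
ft_force: [4.5, -0.7, 0.1]
opening: 0.0442
grasp_force: 38.6
```

```bash
python3 -c "
from h import *
st();goal(566,280.5,112.5,-16.3)"
```

```text
t 41.85 p [0.5663 0.2814 0.2549] q [-1.100e-03  8.007e-01  5.991e-01  2.000e-04] j [-0.215  0.955 -0.602  1.64   0.714  0.779 -1.432] f [ 4.5 -0.7  0.1] tq [-0.07 -1.11  0.16] op 0.044229851830840224 38.60351059816594
shift [-1.  -0.  -4.6] dist 5 toolYdeg -16.39 yaw -0.002 grasp [566.3 281.4 107.9] cl [ 0.6 22.9] tilt [-0.06  0.12]
```

Turned 2.9 rad so far. I'll go on in small steps.

Emit:
{"op": "play_rows", "data": {"steps": [{"x":0,"y":0,"z":0.3,"yaw":0.12},{"x":0,"y":0,"z":0.4,"yaw":0.22}]}}

```text
time: 42.05
tcp_pos: [0.5663, 0.2813, 0.2545]
orientation: [-0.001, 0.862, 0.508, 0.0]
ft_force: [4.9, 0.4, 0.4]
opening: 0.0445
grasp_force: 38.6
```

```bash
python3 -c "
from h import *
st();goal(566,280.5,112.5,-29)"
```

```text
t 42.05 p [0.5663 0.2813 0.2545] q [-1.100e-03  8.615e-01  5.077e-01  1.000e-04] j [-0.242  0.943 -0.547  1.641  0.662  0.75  -1.61 ] f [4.9 0.4 0.4] tq [-0.03 -1.19  0.07] op 0.04453721720376959 38.600508127527746
shift [-0.9  0.1 -5. ] dist 5 toolYdeg -28.97 yaw 0.0 grasp [566.3 281.3 107.5] cl [ 0.7 22.9] tilt [-0.06  0.12]
```

Emit:
{"op": "play_rows", "data": {"steps": [{"x":0,"y":0,"z":0.2,"yaw":0.1},{"x":0,"y":0,"z":0.3,"yaw":0.18}]}}

```text
time: 42.25
tcp_pos: [0.5664, 0.2813, 0.2542]
orientation: [-0.001, 0.903, 0.429, 0.0]
ft_force: [5.3, 1.1, 0.1]
opening: 0.0448
grasp_force: 38.5
```

```bash
python3 -c "
from h import *
st();goal(566,280.5,112.5,-39.3)"
```

```text
t 42.25 p [0.5664 0.2813 0.2542] q [-0.001   0.9035  0.4286  0.    ] j [-0.265  0.934 -0.501  1.643  0.617  0.728 -1.752] f [5.3 1.1 0.1] tq [-0.13 -1.14  0.11] op 0.04476422518284329 38.50986825310315
shift [-0.8  0.2 -5.3] dist 5 toolYdeg -39.24 yaw 0.001 grasp [566.4 281.3 107.2] cl [ 0.7 22.8] tilt [-0.05  0.11]
```

Emit:
{"op": "play_rows", "data": {"steps": [{"x":0,"y":0,"z":0.2,"yaw":0.1},{"x":0,"y":0,"z":0.2,"yaw":0.15}]}}

```text
time: 42.45
tcp_pos: [0.5663, 0.2815, 0.2542]
orientation: [-0.001, 0.932, 0.362, 0.0]
ft_force: [7.1, 0.4, 0.5]
opening: 0.0438
grasp_force: 40.2
```

```bash
python3 -c "
from h import *
st();goal(566,280.5,112.5,-47.9)"
```

```text
t 42.45 p [0.5663 0.2815 0.2542] q [-7.000e-04  9.322e-01  3.620e-01  3.000e-04] j [-0.285  0.927 -0.463  1.644  0.579  0.71  -1.866] f [7.1 0.4 0.5] tq [ 0.08 -1.51  1.49] op 0.04377000263154573 40.187897086143494
shift [-0.9  0.5 -5.3] dist 5 toolYdeg -47.55 yaw 0.006 grasp [566.3 281.5 107.2] cl [ 0.7 23. ] tilt [0.01 0.08]
```

Torque is 1.49 N·m at about 3.4 rad, which matches the 6.5 mm measured. I'll press a little more, release and look.

Emit:
{"op": "play_rows", "data": {"steps": [{"x":0,"y":0,"z":0,"yaw":0.05},{"x":0,"y":0,"z":0,"yaw":0.05}]}}

```text
time: 42.65
tcp_pos: [0.5665, 0.2818, 0.2542]
orientation: [-0.001, 0.94, 0.341, 0.001]
ft_force: [7.0, -0.6, -0.0]
opening: 0.0436
grasp_force: 41.1
```

Emit:
{"op": "play_rows", "data": {"steps": [{"x":0,"y":0,"z":0,"yaw":0.05},{"x":0,"y":0,"z":0,"yaw":0.05},{"x":0,"y":0,"z":0,"yaw":0.05},{"x":0,"y":0,"z":-20,"yaw":0.05},{"x":0,"y":0,"z":-50,"yaw":0.05}], "claw": 74}}

```text
time: 43.15
tcp_pos: [0.5638, 0.2806, 0.3016]
orientation: [-0.0, 0.949, 0.315, -0.006]
ft_force: [0.3, 0.8, 0.4]
opening: 0.0742
grasp_force: 0.0
```

Emit:
{"op": "play_rows", "data": {"steps": [{"x":0,"y":0,"z":-40,"yaw":0},{"x":0,"y":0,"z":-80,"yaw":0},{"x":0,"y":0,"z":-110,"yaw":0},{"x":0,"y":0,"z":-110,"yaw":0}]}}

```text
time: 43.55
tcp_pos: [0.566, 0.2823, 0.4176]
orientation: [-0.002, 0.949, 0.315, 0.001]
ft_force: [0.4, 0.5, -0.2]
opening: 0.074
grasp_force: 0.0
```

```bash
python3 -c "
from h import *
st();goal(360,285,200)"
```

```text
t 43.55 p [0.566  0.2823 0.4176] q [-0.0021  0.9491  0.315   0.0011] j [-0.244  0.726 -0.546  1.517  0.414  1.013 -1.827] f [ 0.4  0.5 -0.2] tq [-0.11  0.13  0.01] op 0.0740251236479662 0.0
shift [-163.7 -125.1   70.5] dist 218 toolYdeg -53.28 yaw 0.0 grasp [566.  282.3 270.6] cl [ 0.6 23.8] tilt [0.04 0.27]
```

Emit:
{"op": "play_rows", "data": {"steps": [{"x":-35,"y":-27,"z":0,"yaw":0},{"x":-70,"y":-54,"z":0,"yaw":0},{"x":-105,"y":-80,"z":0,"yaw":0},{"x":-140,"y":-106,"z":0,"yaw":0},{"x":-160,"y":-122,"z":0,"yaw":0}]}}

```text
time: 44.05
tcp_pos: [0.3606, 0.2827, 0.4134]
orientation: [-0.0, 0.949, 0.316, -0.005]
ft_force: [-0.1, 1.1, -0.0]
opening: 0.0739
grasp_force: 0.0
```

```bash
python3 -c "
from h import *
b=snap('top','t10.png');a=snap('scene','s10.png')
P=cloud(a);Q=cloud(b)
for n,s,X in(('scene',a,P),('top',b,Q)):
    H=cv2.cvtColor(s['frame'],cv2.COLOR_BGR2HSV).astype(int)
    C=(X[...,:2]*1000-C0)@np.array([[np.cos(CY),-np.sin(CY)],[np.sin(CY),np.cos(CY)]])
    r=((H[...,0]<8)|(H[...,0]>170))&(H[...,1]>120)&(np.hypot(C[...,0],C[...,1]-22)<26)&(X[...,2]>.08)
    m=(H[...,0]>12)&(H[...,0]<30)&(H[...,1]>100)&(abs(C[...,0])<76)&(X[...,2]>.047)&(C[...,1]>-4)
    h=(np.hypot(C[...,0],C[...,1]-22)<9)&(X[...,2]>.13)
    print(n,'nut',np.nanpercentile(X[r][:,2]*1000,[25,50,75,90]).round(1),'bar',np.nanpercentile(X[m][:,2]*1000,[50,75]).round(1),'head',np.nanmedian(X[h][:,2]*1000).round(1))
cb=cv2.resize(b['frame'][125:245,125:245],(400,400),interpolation=cv2.INTER_CUBIC)
ca=cv2.resize(a['frame'][270:360,270:360],(400,400),interpolation=cv2.INTER_CUBIC)
cv2.imwrite('pics/f.png',np.hstack([cb,ca]))"
```

```text
scene nut [100.8 104.8 106.4 107.8] bar [57.9 59. ] head 143.1
top nut [101.9 104.2 105.3 107.3] bar [56.5 58.3] head 143.8
```

View pics/f.png

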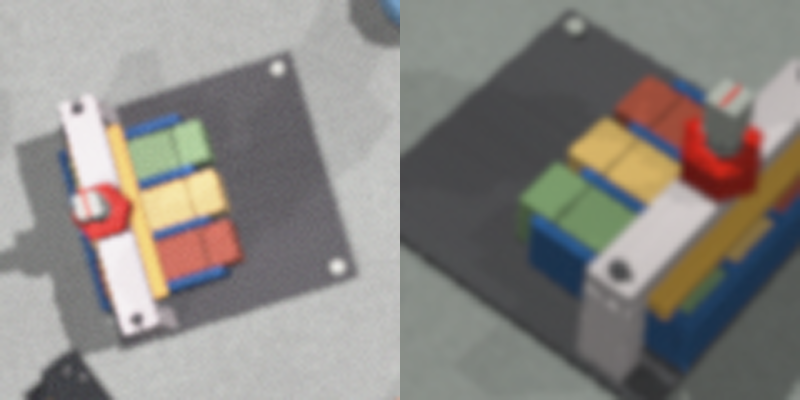

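The picture shows the nut seated on the bridge (720,165), with its top at about 105 mm. The bar is down at about 57 mm, the head top is at 143 mm with its line unchanged, and all three blanks are home.

```bash
python3 -c "
from station import ctrl
print(ctrl.hand_in())"
```

```text
the job is handed in; nothing more can be done
None
```

The job is handed in (no verdict was returned): all three stone blanks are home in their own lanes, the keeper bar is fully down, and the jam nut is locked hard against the bridge with the screw left as set.

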